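# Refill the stirring-rod dispenser

## Robot

A 7-joint arm with a two-finger parallel gripper is mounted at the origin on a cart in front of the work surface, level with it; the furniture and walls round the work are solid. World frame = base frame: x ahead of the robot, y to its left, z up, the work surface at z = 0. Lengths are in m, angles in rad, forces in N, time in s.
With the tool pointing down it reaches from about 0.425 to 0.975 m from the base axis. Payload 16.7 kg.
Tool frame: the origin (TCP) lies at the very end of the fingers, on their centre line; the grasp point (between the pads) lies 19 mm behind it; z points along the fingers, y is the direction in which the jaws open and shut (so a half turn about z gives the same grasp; the last joint's range is limited). The gripper opens to 85 mm and grips with 20 to 120 N. Pads are 22 mm wide; open, the fingers measure 114 mm over their backs; the gripper's body (76 mm by 85 mm) begins 54 mm behind the grasp point. The pads swing forward as they close: fully open they stand 13 mm farther back than shut.
Start: joints at [1.151, 0.426, 0.074, 1.606, -0.034, 1.111, -0.067], TCP at [0.181, -0.65, 0.231] pointing down, gripper open.
Joint ranges: [-2.85, 2.85], [-0.5, 2.14], [-1.23, 1.37], [0.21, 2.46], [-1.02, 4.16], [0.16, 2.05], [-2.73, 2.73]. Speed limits (rad/s): [1.89, 1.89, 2.39, 2.39, 3.01, 3.01, 3.01].

## Interface

Orientations are given as [roll, pitch, yaw] about the fixed x, y, z axes, in that order (R = Rz(yaw) Ry(pitch) Rx(roll)).
In Python, from rig import arm, read_camera, camera_model, workorder, silhouettes gives the robot as it stands. The module is installed in compiled form; this text tells all that it offers.
- The arm moves only by the tool play_rows, never from a script. Its argument "increments" is a list that holds one entry, the list of rows, each a list of 6 numbers: the shift along the tool's x, y, z in m, then the turn, a rotation vector about the tool's x, y, z in degrees. A call has 1 to 12 rows; each row is the pose to reach, as a shift and turn from the pose commanded when the call began, along the tool's axes at that moment; what a row does not reach only later rows make up. A row lasts 1/12 s, in which the tool goes at most 41.7 mm and 7.16 degrees, less where a joint would pass 70% of its speed; a pose out of reach is approached as far as the arm can. A call with a gripper value outside its range is refused whole. "gripper" is the finger opening in m, from 0 to 0.0854, set as the call begins (left out, the last holds). The fingers move at their own pace and stop on an object; "force" is the grip in N (left out, the last holds). Time passes only in rows, so rows that repeat a pose let the fingers close. It gives the time, the measured TCP pose, the force and the opening at its end, in the units of the state.
- arm.state(): the state, without advancing time (a new reading comes with each control period).
- read_camera(name): name is "side" or "top" or "wrist"; returns the picture (384x512x3 uint8, red, green, blue); there is no depth.
- camera_model(name): a dict with "fx", "fy", "cx", "cy" (pixels), "rvec" (rotation vector, rad) and "tvec" (3), from world to camera coordinates, as OpenCV has them. Camera axes: x right, y down, z forward; pixel columns grow to the right and rows downward; lengths in m; the calibration is good to about 2 mm. A picture is of the moment at which its call begins: read the wrist's pose just before it. camera_model takes no time and is no camera call; for the wrist camera it gives the pose at the moment of the call.
- workorder.sign_off(): hands the job in, once; it reports no verdict.
Trained networks look in the newest picture that a camera, given by its name, has taken for a name from the list of things; names that differ only in an ending like _2 or _b are one class to them, and where a whole thing is asked for, a point or a joint stands for the part that bears it (a point fixed in the world has none). Each returns a list of dicts, best first, with "confidence" (0 to 1); they miss things now and then, are a little off and sometimes report something else, mostly with a low value. They report only what shows in the picture. A call takes as long as a camera call.
- silhouettes(label, camera): "region" (384x512 bool, what is visible of it) and "box" ([centre column, centre row, width, height] in pixels, round what is visible of it).
The state is a dict: "time_s": time; "joints": joint angles; "joint_velocities": joint speeds; "effort": joint torques, N m; "ee_pos": TCP position; "ee_rot": TCP orientation; "wrist_force": force on the tool from outside, world axes, zero at the start; "moment": the same for the moment, N m; "opening": opening from 0.0 (shut) to 1.0 (fully open).
Only numpy, scipy, OpenCV 4.12 (cv2) and the standard library are available. Lean on these libraries where they do the work, as an engineer would, in place of code of your own. Each camera call takes 0.05 s, during which the arm holds its last target.

## Task

Refill the stirring-rod dispenser: open its lid, carry the loading tray to it, turn the tray in line with the slot and tip its rods in over the clear front, and put any rods lying loose on the bench in as well. Stand the empty tray back on the bench, upright and clear of the dispenser, and shut the lid again so that its tongue snaps under the rim and it stays flat. Leave the glue bottle and the hex-key stand where they are.

Things in the scene. Friction and masses are not known exactly. Their poses are not given: they have to be found in the camera images.
- dispenser: rod dispenser fixed to the bench: upright plywood box with a clear front window on a 120 x 206 mm base board, empty inside. Origin: centre of the underside, on the bench; z up. -x side: front wall, 4 mm thick, with a steel bead along the outside just below its rim; rods are poured in over it towards +x. +x side: 6 mm back wall with the lid hinge. Inner floor 10 mm above the bench.
- slot (a point): centre of the dispenser's open top, at rim height, 125 mm above the bench. The slot is 36 mm wide (x) and 166 mm long (y). Axes as the dispenser's: y along the slot, +x from the front wall to the lid hinge.
- lid (a joint): blue lid, 56 x 172 x 3 mm, 50 g; hinge pin along y, 26 mm to +x of the slot's middle, 128 mm above the bench. Rad: 0 shut, 2.4 open on its stop. Starts shut, its steel tongue snapped under the bead; an upward pull of about 10 N frees it. Past 1.75 it falls open by its weight (then 45 mm above the rim). Swung back it falls and stops 0.1 to 0.2 ajar; 3 to 10 N down on the pull snaps it to below 0.05.
- lid_pull (a point): centre of the black finger pull on top of the lid: a block 12 mm (x) x 16 mm (y) x 26 mm tall, 42 mm from the hinge pin, the point 15.5 mm above the pin's level when shut. Axes turn with the lid: y along the hinge, x towards the hinge, z out of the lid. Fingers closing along y can stay upright and let the block turn between them while following the arc.
- tray_post (a point): grip post of the loose aluminium loading tray: black block, 22 (x) x 24 (y) x 60 mm tall, its top 118 mm above the tray's underside; point on its centre line 20 mm below the top. Tray axes: x to the pouring lip, y along tray and rods, z up. Tray 86 mm (x) x 164 mm (y), 0.3 kg, balanced under the post; cross bar along y through the post, top 71 mm up. Fingers closing along y keep clearest of the open lid.
- tray_lip (a point): middle of the tray's pouring lip, 38 mm above the tray's underside, 37 mm to +x of the post's centre line and 60 mm below the tray_post point; axes as the tray's. The tray's floor is a ramp rising at 25 degrees from the back wall to this lip; the rods lie on it side by side along y and roll off over the lip when the tray is tipped forwards (about y) by 0.7 to 0.8 rad.
- rod0_mid (a point): beech stirring rod, round, 12 mm diameter, 140 mm long, 14 g; the point is on its axis at mid-length, its x axis runs along the rod. It starts in the tray, along the tray's y.
- rod1_mid (a point): beech stirring rod, round, 12 mm diameter, 140 mm long, 14 g; the point is on its axis at mid-length, its x axis runs along the rod. It starts in the tray, along the tray's y.
- rod2_mid (a point): beech stirring rod, round, 12 mm diameter, 140 mm long, 14 g; the point is on its axis at mid-length, its x axis runs along the rod. It starts in the tray, along the tray's y.
- rod3_mid (a point): beech stirring rod, round, 12 mm diameter, 140 mm long, 14 g; the point is on its axis at mid-length, its x axis runs along the rod. It starts in the tray, along the tray's y.
- stray0_mid (a point): beech stirring rod, round, 12 mm diameter, 140 mm long, 14 g; the point is on its axis at mid-length, its x axis runs along the rod. It starts lying on the bench (axis 6 mm above it) between tray and dispenser and rolls if pushed. May be absent.
- stray1_mid (a point): beech stirring rod, round, 12 mm diameter, 140 mm long, 14 g; the point is on its axis at mid-length, its x axis runs along the rod. It starts lying on the bench (axis 6 mm above it) between tray and dispenser and rolls if pushed. May be absent.
- stray2_mid (a point): beech stirring rod, round, 12 mm diameter, 140 mm long, 14 g; the point is on its axis at mid-length, its x axis runs along the rod. It starts lying on the bench (axis 6 mm above it) between tray and dispenser and rolls if pushed. May be absent.
- stray3_mid (a point): beech stirring rod, round, 12 mm diameter, 140 mm long, 14 g; the point is on its axis at mid-length, its x axis runs along the rod. It starts lying on the bench (axis 6 mm above it) between tray and dispenser and rolls if pushed. May be absent.
- glue_bottle: white glue bottle with a red cap and label, 40 mm wide, 95 mm tall; origin at the centre of its underside. Leave it alone.
- key_stand: pale block with a row of black hex keys, 50 x 102 x 94 mm; origin at the centre of its underside. Leave it alone.

How it is judged:
By the outcome, as a careful person would: the job done as asked, in the order asked, and still so for the second after the job is handed in, with the robot touching nothing.
Of stray0, stray1, stray2, stray3 only 2 to 4 are there at a start; the rules pass over those that are not, and their reading is None.
At some moment in a run one of tray may be knocked a few centimetres aside while the robot is not near it.
Once in a run the grip may slacken for a moment while it holds something.
It also fails if it takes over 210 s, if anything falls off the work surface, if the arm or the gripper's body presses on something with over 40 N, if the wrist force passes 120 N, or if a joint passes its speed limit or range.

## Working session

There is one attempt and no reset: what is moved stays moved. The work goes in short steps, Python scripts to look and compute and a tool call to move; the robot and the scene stay as the last step left them, time stands still between calls to the robot, and variables do not carry over. Pictures are saved under pics/ and viewed, and the job is handed in when it is done.

Besides the shell and the picture viewer there is one more tool, called after "Request:" by a JSON object that holds its "fn" and its "kwargs", one argument or row to a line. play_rows: Moves the arm, as the interface text tells. Its arguments: {"type":"object","properties":{"increments":{"type":"array","items":{"type":"array","items":{"type":"array","items":{"type":"number"}}}},"gripper":{"type":"number"},"force":{"type":"number"}},"required":["increments"]}

```bash
mkdir -p pics
python3 - <<'E'
from rig import arm, read_camera, camera_model
import cv2
print(arm.state())
for n in ["side","top","wrist"]:
    im=read_camera(n); cv2.imwrite(f"pics/{n}0.png",im[:,:,::-1]); print(n,camera_model(n))
E
```

```text
{'time_s': 0.0, 'joints': array([ 1.15048352,  0.42674226,  0.07384159,  1.60661165, -0.03410097,
        1.1108223 , -0.06707927]), 'joint_velocities': array([ 1.04107876e-03,  2.97588685e-04,  1.33402925e-03, -5.67985031e-05,
       -4.30090819e-05, -1.12499172e-04, -1.99539559e-03]), 'effort': array([-2.38003748e-03, -9.49847960e+01,  3.75994071e+00, -4.63528240e+01,
        1.91849243e-02,  1.03585838e-02,  6.16571924e-06]), 'ee_pos': array([ 0.18043747, -0.65000157,  0.23060144]), 'ee_rot': array([-3.14027158e+00,  9.39223415e-05,  2.70809832e-01]), 'wrist_force': array([ 0.77633051,  0.44057844, -0.35039286]), 'moment': array([0.0244473 , 0.00099821, 0.01284984]), 'opening': 1.0039193298062403}
side {'fx': 451.2055855804775, 'fy': 451.2055855804775, 'cx': 261.0377440353555, 'cy': 188.04816803465388, 'rvec': array([ 0.12622382, -2.69719342,  1.48893413]), 'tvec': array([0.53589044, 0.15790178, 1.10774792])}
top {'fx': 466.76426126269547, 'fy': 466.76426126269547, 'cx': 258.9259208653407, 'cy': 196.266688852599, 'rvec': array([ 2.16712788, -2.11929775,  0.200524  ]), 'tvec': array([-0.10137423,  0.54490389,  1.56042449])}
wrist {'fx': 273.0969134831292, 'fy': 273.0969134831292, 'cx': 253.20144373149688, 'cy': 193.22969727501018, 'rvec': array([-2.28073646,  1.73222744,  0.29331365]), 'tvec': array([-0.67338835, -0.04369177,  0.38252171])}
```

View pics/side0.png

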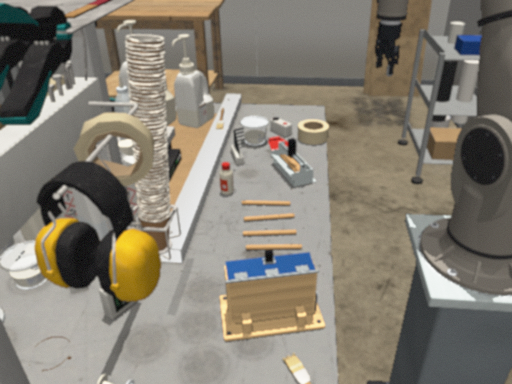

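View pics/top0.png

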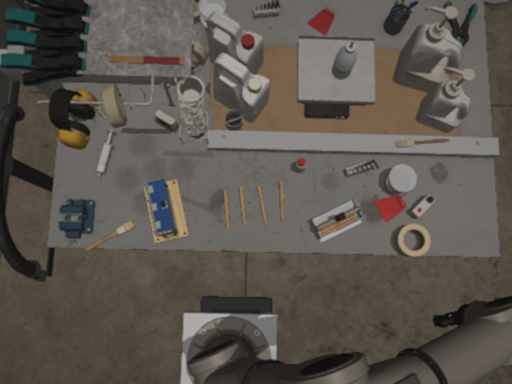

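View pics/wrist0.png

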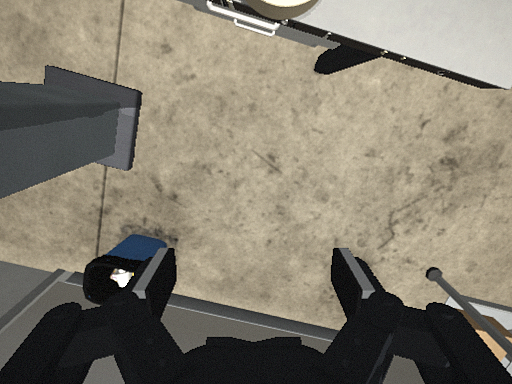

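```bash
cat > h.py <<'E'
import numpy as np, cv2
from rig import arm, read_camera, camera_model, silhouettes
def cm(n):
    m=camera_model(n); R=cv2.Rodrigues(m['rvec'])[0]; K=np.array([[m['fx'],0,m['cx']],[0,m['fy'],m['cy']],[0,0,1]]); return K,R,np.array(m['tvec'])
def onz(c,uv,z):
    K,R,t=c; d=R.T@np.linalg.inv(K)@np.array([uv[0],uv[1],1.]); o=-R.T@t
    return o+d*(z-o[2])/d[2]
def proj(c,p):
    K,R,t=c; q=K@(R@np.asarray(p)+t); return q[:2]/q[2]
def tri(cs,uvs):
    A=[];b=[]
    for c,uv in zip(cs,uvs):
        K,R,t=c; d=R.T@np.linalg.inv(K)@np.array([uv[0],uv[1],1.]); d/=np.linalg.norm(d); o=-R.T@t
        P=np.eye(3)-np.outer(d,d); A.append(P); b.append(P@o)
    return np.linalg.lstsq(np.vstack(A),np.hstack(b),rcond=None)[0]
def save(n,name,crop=None,s=1):
    im=read_camera(n)
    if crop: im=im[crop[1]:crop[3],crop[0]:crop[2]]
    cv2.imwrite(f"pics/{name}.png",cv2.resize(im,None,fx=s,fy=s,interpolation=cv2.INTER_CUBIC)[:,:,::-1]);
E
python3 - <<'E'
from h import *
save("top","t1",(140,150,390,270),3.2)
save("side","s1",(200,100,340,350),2.4)
ct,cs=cm("top"),cm("side")
for l,z in [("dispenser",0),("lid",.128),("lid_pull",.14),("tray_post",.118),("stray0_mid",.006),("glue_bottle",.05),("key_stand",.05)]:
  for cam,c in (("top",ct),("side",cs)):
    for r in silhouettes(l,cam)[:6]:
        if r['confidence']<.3: continue
        m=r['region'].astype(np.uint8); pts=np.argwhere(m)[:,::-1].astype(np.float32)
        rr=cv2.minAreaRect(pts); bx=cv2.boxPoints(rr)
        print(l,cam,round(r['confidence'],2),np.round(r['box'],1),len(pts),"cen",onz(c,pts.mean(0),z)[:2].round(3),"corners",[list(onz(c,b,z)[:2].round(3)) for b in bx])
E
```

```text
dispenser top 0.56 [165.6 211.4  46.8  61.3] 2112 cen [0.499 0.24 ] corners [[np.float64(0.597), np.float64(0.33)], [np.float64(0.626), np.float64(0.208)], [np.float64(0.408), np.float64(0.153)], [np.float64(0.38), np.float64(0.272)]]
dispenser side 0.98 [273.3 293.7 103.   90.6] 7601 cen [0.499 0.193] corners [[np.float64(0.649), np.float64(0.072)], [np.float64(0.401), np.float64(0.002)], [np.float64(0.38), np.float64(0.272)], [np.float64(0.58), np.float64(0.321)]]
lid top 0.64 [160.1 206.2  27.1  52.7] 825 cen [0.493 0.234] corners [[np.float64(0.57), np.float64(0.28)], [np.float64(0.582), np.float64(0.228)], [np.float64(0.418), np.float64(0.188)], [np.float64(0.407), np.float64(0.24)]]
lid side 0.83 [270.7 265.   87.6  30.2] 1698 cen [0.497 0.234] corners [[np.float64(0.59), np.float64(0.211)], [np.float64(0.414), np.float64(0.162)], [np.float64(0.408), np.float64(0.24)], [np.float64(0.572), np.float64(0.283)]]
lid side 0.56 [291.3 162.7  45.2  45. ] 988 cen [ 0.467 -0.174] corners [[np.float64(0.547), np.float64(-0.25)], [np.float64(0.476), np.float64(-0.361)], [np.float64(0.397)
[... 2731 characters left out ...]
 179.8  15.   34.3] 394 cen [ 0.661 -0.213] corners [[np.float64(0.698), np.float64(-0.314)], [np.float64(0.658), np.float64(-0.317)], [np.float64(0.63), np.float64(-0.135)], [np.float64(0.666), np.float64(-0.132)]]
key_stand top 0.87 [359.9 167.4  28.9  17.7] 240 cen [ 0.654 -0.432] corners [[np.float64(0.651), np.float64(-0.381)], [np.float64(0.689), np.float64(-0.485)], [np.float64(0.658), np.float64(-0.495)], [np.float64(0.621), np.float64(-0.391)]]
key_stand side 0.73 [239.8 146.4  16.   38. ] 277 cen [ 0.656 -0.395] corners [[np.float64(0.708), np.float64(-0.541)], [np.float64(0.666), np.float64(-0.555)], [np.float64(0.619), np.float64(-0.303)], [np.float64(0.656), np.float64(-0.292)]]
```

View pics/t1.png

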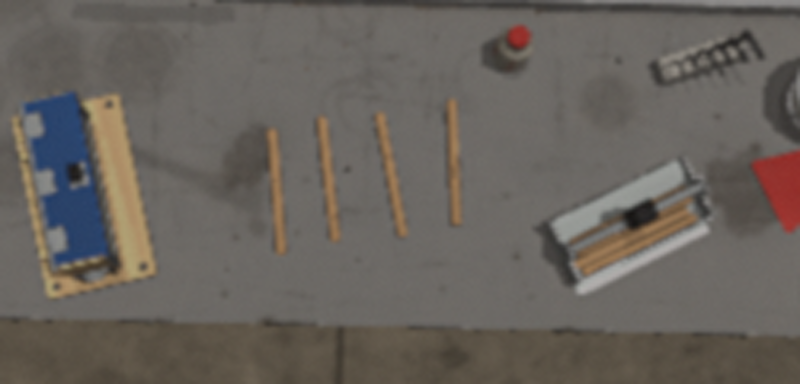

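View pics/s1.png

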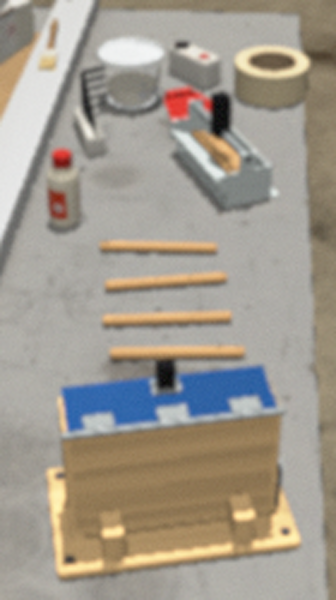

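```bash
cat >> h.py <<'E'
from scipy.spatial.transform import Rotation as Ro
def Rt(psi,tip=0.):  # tool down, tool x at yaw psi; tip: rotate about (thing) +y axis = Rz(psi)*y
    return Ro.from_euler('z',psi)*Ro.from_euler('y',tip)*Ro.from_euler('x',np.pi)
def cur():
    s=arm.state(); return np.array(s['ee_pos']),Ro.from_euler('xyz',s['ee_rot']),s
def rel(p,R,p0=None,R0=None):
    if p0 is None: p0,R0,_=cur()
    return R0.inv().apply(np.asarray(p)-p0), (R0.inv()*R).as_rotvec(degrees=True)
def show(p,R,p0=None,R0=None,tag=""):
    d,r=rel(p,R,p0,R0); print(tag,"[%.4f,%.4f,%.4f,%.2f,%.2f,%.2f]"%(*d,*r))
E
python3 - <<'E'
from h import *
p,R,s=cur()
K,Rc,t=cm("wrist"); o=-Rc.T@t
print("cam in tool",R.inv().apply(o-p), "axes", R.inv().as_matrix()@Rc.T)
show([.44,-.33,.33],Rt(.48))
E
```

```text
cam in tool [ 0.08380291 -0.00058615 -0.14342419] axes [[ 5.27419676e-04 -9.45317531e-01 -3.26151018e-01]
 [ 9.99998730e-01  9.89052121e-04 -1.24957238e-03]
 [ 1.50382303e-03 -3.26149945e-01  9.45316853e-01]]
 [0.3357,-0.2393,-0.0987,0.00,-0.00,-11.99]
```

Request:
{"fn": "play_rows", "kwargs": {
  "increments": [
    [[0.1,-0.05,-0.1,0,0,-4],[0.336,-0.239,-0.099,0,0,-12],[0.336,-0.239,-0.099,0,0,-12],[0.336,-0.239,-0.099,0,0,-12],[0.336,-0.239,-0.099,0,0,-12],[0.336,-0.239,-0.099,0,0,-12],[0.336,-0.239,-0.099,0,0,-12],[0.336,-0.239,-0.099,0,0,-12],[0.336,-0.239,-0.099,0,0,-12],[0.336,-0.239,-0.099,0,0,-12],[0.336,-0.239,-0.099,0,0,-12],[0.336,-0.239,-0.099,0,0,-12]]
  ]
}}

```text
time_s: 1.95
ee_pos: [0.4433, -0.3266, 0.3313]
ee_rot: [3.141, -0.002, 0.486]
wrist_force: [-0.1, -0.2, 0.7]
opening: 1.001
```

Run:
```python
from h import *
show([.51,.17,.36],Rt(1.815))
```

```text
[0.2911,-0.4079,-0.0285,0.11,-0.05,-76.13]
```

Request:
{"fn": "play_rows", "kwargs": {
  "increments": [
    [[0.291,-0.408,-0.028,0,0,-76],[0.291,-0.408,-0.028,0,0,-76],[0.291,-0.408,-0.028,0,0,-76],[0.291,-0.408,-0.028,0,0,-76],[0.291,-0.408,-0.028,0,0,-76],[0.291,-0.408,-0.028,0,0,-76],[0.291,-0.408,-0.028,0,0,-76],[0.291,-0.408,-0.028,0,0,-76],[0.291,-0.408,-0.028,0,0,-76],[0.291,-0.408,-0.028,0,0,-76],[0.291,-0.408,-0.028,0,0,-76],[0.291,-0.408,-0.028,0,0,-76]]
  ]
}}

```text
time_s: 2.95
ee_pos: [0.5099, 0.1652, 0.3586]
ee_rot: [3.141, 0.0, 1.811]
wrist_force: [1.6, 0.4, 0.1]
opening: 0.997
```

Request:
{"fn": "play_rows", "kwargs": {
  "increments": [
    [[0,0,0,0,0,0],[0,0,0,0,0,0]]
  ]
}}

```text
time_s: 3.12
ee_pos: [0.5097, 0.1659, 0.358]
ee_rot: [-3.141, -0.001, 1.81]
wrist_force: [-0.0, -0.8, -0.8]
opening: 1.0
```

Run:
```python
from h import *
p,R,s=cur(); print(p,s['ee_rot'])
c=cm("wrist"); save("wrist","w1",None,1.5); np.savez("w1.npz",K=c[0],R=c[1],t=c[2])
```

```text
[0.50968765 0.16591493 0.35799716] [-3.14128136e+00 -8.78659634e-04  1.80999646e+00]
```

View pics/w1.png

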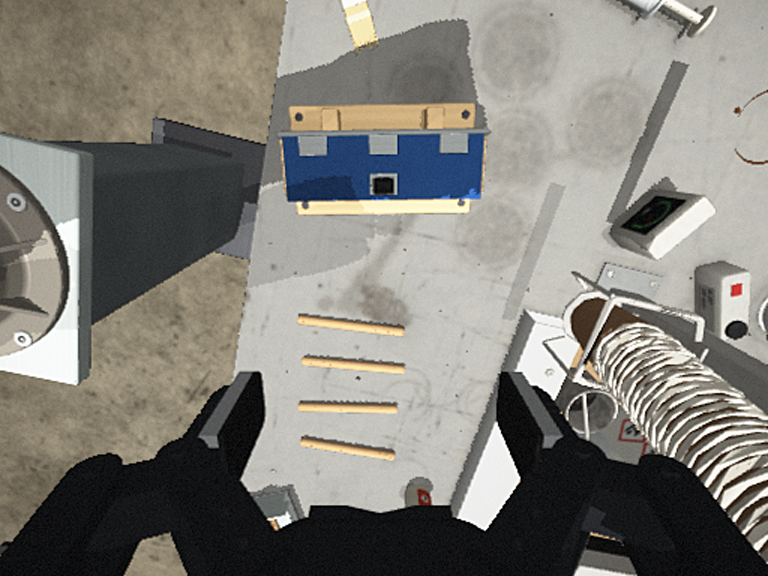

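Run:
```python
from h import *
d=np.load("w1.npz"); c=(d['K'],d['R'],d['t'])
f=lambda u,v,z: onz(c,(u/1.5,v/1.5),z).round(4)
print("pull top",f(384,185,.1565), f(373,185,.1565),f(396,185,.1565))
a,b=f(287,199,.13),f(483,200,.13); print("lid front",a,b,np.linalg.norm(a-b),(a+b)/2)
for z in (.008,.01,):
  for q in [(297,115),(467,111),(306,205),(462,203),(297,214),(469,213),(288,106),(476,103)]: print(z,q,f(*q,z)[:2])
im=cv2.imread("pics/w1.png"); cv2.imwrite("pics/w1z.png",cv2.resize(im[90:225,260:510],None,fx=3.1,fy=3.1,interpolation=cv2.INTER_CUBIC))
```

```text
pull top [0.4991 0.2222 0.1565] [0.4903 0.22   0.1565] [0.5086 0.2245 0.1565]
lid front [0.4188 0.1879 0.13  ] [0.5887 0.2285 0.13  ] 0.17468362831129883 [0.50375 0.2082  0.13   ]
0.008 (297, 115) [0.3912 0.2614]
0.008 (467, 111) [0.5735 0.3102]
0.008 (306, 205) [0.4188 0.1666]
0.008 (462, 203) [0.5983 0.2128]
0.008 (297, 214) [0.4102 0.1535]
0.008 (469, 213) [0.6099 0.2035]
0.008 (288, 106) [0.38   0.2681]
0.008 (476, 103) [0.5806 0.3202]
0.01 (297, 115) [0.3916 0.2614]
0.01 (467, 111) [0.5731 0.3099]
0.01 (306, 205) [0.4191 0.1669]
0.01 (462, 203) [0.5978 0.213 ]
0.01 (297, 214) [0.4105 0.1539]
0.01 (469, 213) [0.6094 0.2037]
0.01 (288, 106) [0.3804 0.268 ]
0.01 (476, 103) [0.5802 0.32  ]
```

View pics/w1z.png

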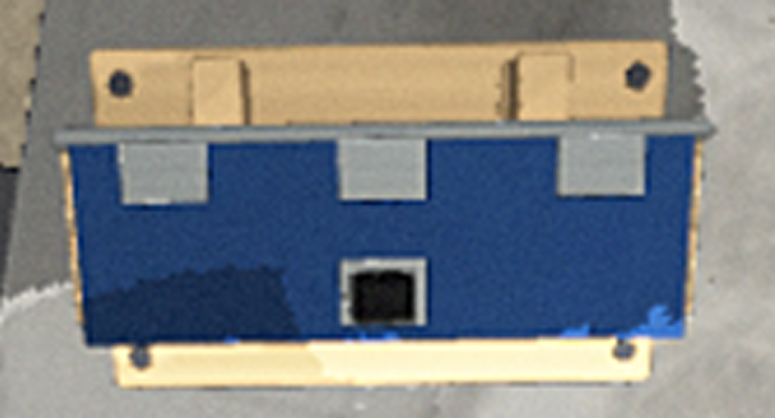

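```bash
cat >> h.py <<'E'
AL=1.820; SL=np.array([.4953,.2364,.125])
XD=np.array([np.cos(AL),np.sin(AL),0]); YD=np.array([-np.sin(AL),np.cos(AL),0]); ZD=np.array([0,0,1.])
def D(x,y,z): return SL*[1,1,0]+XD*x+YD*y+ZD*z   # slot frame, z above bench
def pull(th,off=0.0155,r=.042): # point on pull
    return D(.026-r*np.cos(th)+off*np.sin(th),0,.128+r*np.sin(th)+off*np.cos(th))
E
python3 - <<'E'
from h import *
print(pull(0))
show(pull(0)+[0,0,.06],Rt(AL)); show(pull(0)+[0,0,-.005],Rt(AL))
E
```

```text
[0.49924612 0.22089425 0.1435    ]
 [0.0577,0.0031,0.1544,-0.03,-0.01,-0.73]
 [0.0577,0.0031,0.2194,-0.03,-0.01,-0.73]
```

Request:
{"fn": "play_rows", "kwargs": {
  "increments": [
    [[0.058,0.003,0.12,0,0,-0.7],[0.058,0.003,0.154,0,0,-0.7],[0.058,0.003,0.154,0,0,-0.7],[0.058,0.003,0.154,0,0,-0.7],[0.058,0.003,0.154,0,0,-0.7],[0.058,0.003,0.154,0,0,-0.7],[0.058,0.003,0.154,0,0,-0.7]]
  ],
  "gripper": 0.05
}}

```text
time_s: 3.75
ee_pos: [0.5002, 0.2201, 0.2057]
ee_rot: [3.14, 0.0, 1.817]
wrist_force: [-0.0, 0.0, 0.7]
opening: 0.585
```

Run:
```python
from h import *
p,R,s=cur(); print(p,s['ee_rot'],s['opening'])
save("wrist","w2",None,1.5)
show(pull(0)+[0,0,-.005],Rt(AL))
```

```text
[0.50024505 0.22009495 0.20567759] [3.14035841e+00 2.75849471e-04 1.81704262e+00] 0.5852114229682771
 [0.0010,-0.0013,0.0677,0.14,0.01,-0.19]
```

View pics/w2.png

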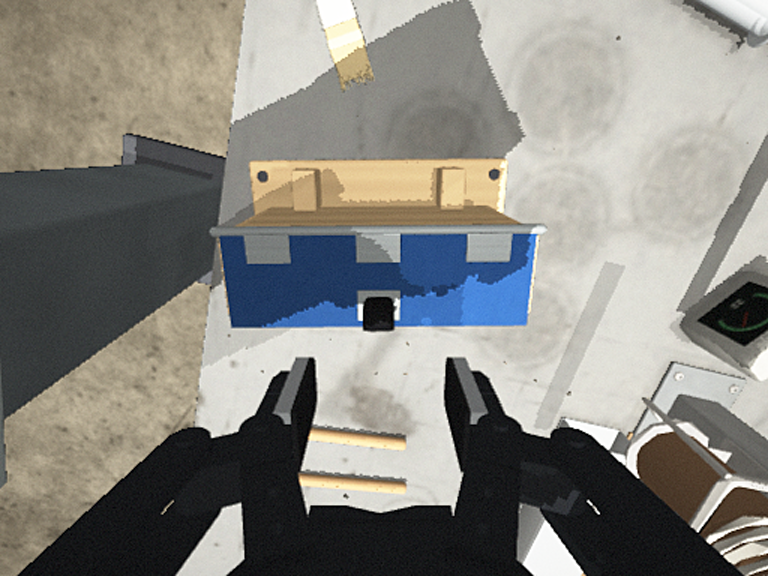

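Request:
{"fn": "play_rows", "kwargs": {
  "increments": [
    [[0.001,-0.001,0.03,0,0,0],[0.001,-0.001,0.055,0,0,0],[0.001,-0.001,0.067,0,0,0],[0.001,-0.001,0.067,0,0,0],[0.001,-0.001,0.067,0,0,0],[0.001,-0.001,0.067,0,0,0]]
  ]
}}

```text
time_s: 4.3
ee_pos: [0.4989, 0.2223, 0.1391]
ee_rot: [3.139, -0.0, 1.818]
wrist_force: [-0.3, -0.0, -0.2]
opening: 0.588
```

Request:
{"fn": "play_rows", "kwargs": {
  "increments": [
    [[0,0,0,0,0,0],[0,0,0,0,0,0],[0,0,0,0,0,0],[0,0,0,0,0,0],[0,0,0,0,0,0],[0,0,0,0,0,0],[0,0,0,0,0,0],[0,0,0,0,0,0]]
  ],
  "gripper": 0.0,
  "force": 40
}}

```text
time_s: 4.97
ee_pos: [0.4987, 0.2222, 0.1382]
ee_rot: [3.14, 0.0, 1.819]
wrist_force: [1.8, -1.3, 6.8]
opening: 0.17
```

Run:
```python
from h import *
p,R,s=cur(); print(p,s['ee_rot'],s['opening']*85.4,s['wrist_force'])
off=p-pull(0); print(off, XD@off)
for i,th in enumerate(np.arange(0.1,2.05,.08)): show(pull(th)+off,R,tag=f"{i} {th:.2f}")
```

```text
[0.49871179 0.22217702 0.13819188] [3.13970149e+00 8.83736494e-06 1.81868739e+00] 14.494899417853597 [ 1.78502403 -1.30608658  6.84509836]
[-0.00053433  0.00128277 -0.00530812] 0.0013749267297132094
0 0.10 [0.0018,0.0000,-0.0041,0.00,0.00,0.00]
1 0.18 [0.0035,0.0000,-0.0073,0.00,0.00,0.00]
2 0.26 [0.0054,0.0000,-0.0103,0.00,0.00,0.00]
3 0.34 [0.0076,0.0000,-0.0131,0.00,0.00,0.00]
4 0.42 [0.0100,0.0000,-0.0158,0.00,0.00,0.00]
5 0.50 [0.0126,0.0000,-0.0182,0.00,0.00,0.00]
6 0.58 [0.0154,0.0000,-0.0205,0.00,0.00,0.00]
7 0.66 [0.0183,0.0000,-0.0225,0.00,0.00,0.00]
8 0.74 [0.0214,0.0000,-0.0243,0.00,0.00,0.00]
9 0.82 [0.0247,0.0000,-0.0258,0.00,0.00,0.00]
10 0.90 [0.0280,0.0000,-0.0270,0.00,0.00,0.00]
11 0.98 [0.0315,0.0000,-0.0280,0.00,0.00,0.00]
12 1.06 [0.0350,0.0000,-0.0287,0.00,0.00,0.00]
13 1.14 [0.0385,0.0000,-0.0291,0.00,0.00,0.00]
14 1.22 [0.0421,0.0000,-0.0293,0.00,0.00,0.00]
15 1.30 [0.0457,-0.0000,-0.0291,0.00,0.00,0.00]
16 1.38 [0.0493,-0.0000,-0.0287,0.00,0.00,0.00]
17 1.46 [0.0528,-0.0000,-0.0280,0.00,0.00,0.00]
18 1.54 [0.0562,-0.0000,-0.0270,0.00,0.00,0.00]
19 1.62 [0.0595,-0.0000,-0.0257,0.00,0.00,0.00]
20 1.70 [0.0628,-0.0000,-0.0242,0.00,0.00,0.00]
21 1.78 [0.0659,-0.0000,-0.0224,0.00,0.00,0.00]
22 1.86 [0.0688,-0.0001,-0.0203,0.00,0.00,0.00]
23 1.94 [0.0716,-0.0001,-0.0181,0.00,0.00,0.00]
24 2.02 [0.0742,-0.0001,-0.0156,0.00,0.00,0.00]
```

Request:
{"fn": "play_rows", "kwargs": {
  "increments": [
    [[0.001,0,-0.002,0,0,0],[0.002,0,-0.004,0,0,0],[0.0035,0,-0.0073,0,0,0],[0.0054,0,-0.0103,0,0,0],[0.0076,0,-0.0131,0,0,0],[0.01,0,-0.0158,0,0,0],[0.0126,0,-0.0182,0,0,0],[0.0154,0,-0.0205,0,0,0],[0.0183,0,-0.0225,0,0,0],[0.0183,0,-0.0225,0,0,0]]
  ]
}}

```text
time_s: 5.8
ee_pos: [0.4939, 0.2401, 0.1599]
ee_rot: [3.14, -0.0, 1.819]
wrist_force: [7.7, 0.7, -10.2]
opening: 0.171
```

Run:
```python
from h import *
p,R,s=cur(); print(p,s['ee_rot'],s['opening']*85.4,s['wrist_force'])
save("side","s2",(180,180,340,350),3)
save("wrist","w3")
off=np.array([-0.00053433 , 0.00128277, -0.00530812])
for i,th in enumerate([.74,.82,.9,.98,1.06,1.14,1.22,1.3,1.4,1.5,1.6,1.7,1.8,1.9,2.0]): show(pull(th)+off,R,tag=f"{i} {th:.2f}")
```

```text
[0.49391081 0.24009268 0.15994019] [ 3.14044897e+00 -2.61980376e-04  1.81911466e+00] 14.600659575671294 [  7.67734085   0.71407729 -10.16376961]
0 0.74 [0.0031,0.0002,-0.0027,-0.00,-0.00,-0.01]
1 0.82 [0.0064,0.0002,-0.0042,-0.00,-0.00,-0.01]
2 0.90 [0.0097,0.0002,-0.0055,-0.00,-0.00,-0.01]
3 0.98 [0.0132,0.0002,-0.0064,-0.00,-0.00,-0.01]
4 1.06 [0.0167,0.0002,-0.0071,-0.00,-0.00,-0.01]
5 1.14 [0.0203,0.0002,-0.0076,-0.00,-0.00,-0.01]
6 1.22 [0.0238,0.0002,-0.0077,-0.00,-0.00,-0.01]
7 1.30 [0.0274,0.0002,-0.0075,-0.00,-0.00,-0.01]
8 1.40 [0.0318,0.0002,-0.0069,-0.00,-0.00,-0.01]
9 1.50 [0.0362,0.0002,-0.0059,-0.00,-0.00,-0.01]
10 1.60 [0.0404,0.0002,-0.0045,-0.00,-0.00,-0.01]
11 1.70 [0.0445,0.0002,-0.0026,-0.00,-0.00,-0.01]
12 1.80 [0.0483,0.0002,-0.0003,-0.00,-0.00,-0.01]
13 1.90 [0.0520,0.0002,0.0023,-0.00,-0.00,-0.01]
14 2.00 [0.0553,0.0002,0.0053,-0.00,-0.00,-0.01]
```

View pics/s2.png

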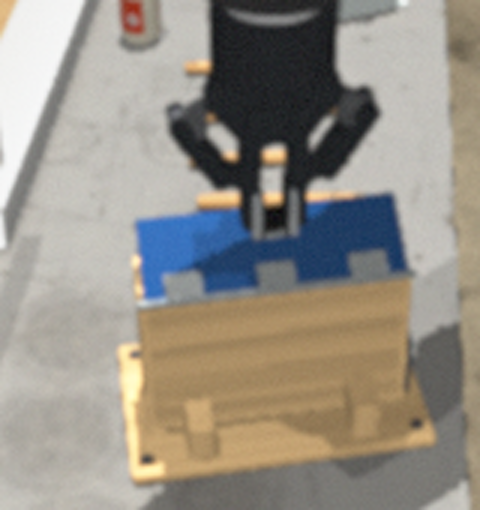

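Request:
{"fn": "play_rows", "kwargs": {
  "increments": [
    [[0.0031,0,-0.0027,0,0,0],[0.0064,0,-0.0042,0,0,0],[0.0097,0,-0.0055,0,0,0],[0.0132,0,-0.0064,0,0,0],[0.0167,0,-0.0071,0,0,0],[0.0203,0,-0.0076,0,0,0],[0.0238,0,-0.0077,0,0,0],[0.0274,0,-0.0075,0,0,0],[0.0318,0,-0.0069,0,0,0],[0.0362,0,-0.0059,0,0,0],[0.0404,0,-0.0045,0,0,0],[0.0404,0,-0.0045,0,0,0]]
  ],
  "force": 30
}}

```text
time_s: 6.9
ee_pos: [0.4838, 0.2794, 0.1647]
ee_rot: [3.14, 0.0, 1.819]
wrist_force: [3.9, -1.8, 5.9]
opening: 0.168
```

Run:
```python
from h import *
p,R,s=cur(); print(p,s['ee_rot'],s['opening']*85.4,s['wrist_force'])
save("side","s3",(180,180,340,350),3)
off=np.array([-0.00053433 , 0.00128277, -0.00530812])
for i,th in enumerate([1.7,1.8,1.9,2.0,2.1,2.15]): show(pull(th)+off,R,tag=f"{i} {th:.2f}")
```

```text
[0.48384998 0.27935823 0.16469829] [3.14045036e+00 1.02078481e-04 1.81923182e+00] 14.38969046205229 [ 3.90571482 -1.81077578  5.91924274]
0 1.70 [0.0040,0.0002,0.0024,-0.00,-0.00,-0.01]
1 1.80 [0.0079,0.0002,0.0047,-0.00,-0.00,-0.01]
2 1.90 [0.0115,0.0002,0.0073,-0.00,-0.00,-0.01]
3 2.00 [0.0148,0.0002,0.0103,-0.00,-0.00,-0.01]
4 2.10 [0.0178,0.0002,0.0136,-0.00,-0.00,-0.01]
5 2.15 [0.0192,0.0002,0.0154,-0.00,-0.00,-0.01]
```

View pics/s3.png

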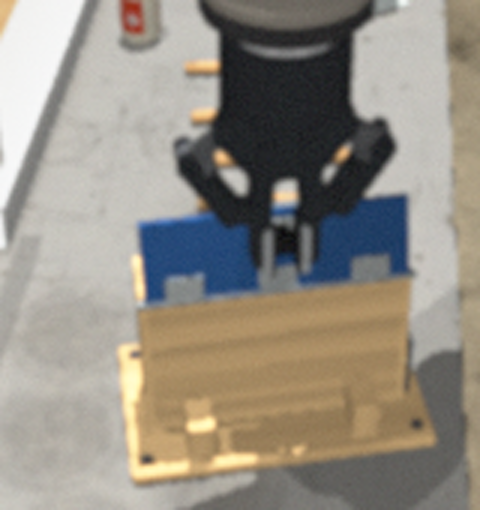

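Request:
{"fn": "play_rows", "kwargs": {
  "increments": [
    [[0.002,0,0.001,0,0,0],[0.004,0,0.0024,0,0,0],[0.006,0,0.0035,0,0,0],[0.008,0,0.0047,0,0,0],[0.01,0,0.006,0,0,0],[0.01,0,0.006,0,0,0]]
  ]
}}

```text
time_s: 7.45
ee_pos: [0.4813, 0.2895, 0.159]
ee_rot: [3.14, -0.001, 1.819]
wrist_force: [0.6, 1.3, 9.0]
opening: 0.17
```

Request:
{"fn": "play_rows", "kwargs": {
  "increments": [
    [[0.0,0,0,0,0,0],[0,0,0,0,0,0],[0,0,0,0,0,0],[0.006,0,-0.01,0,0,0],[0.012,0,-0.03,0,0,0],[0.012,0,-0.06,0,0,0],[0.012,0,-0.1,0,0,0],[0.0,0,-0.14,0,0,0],[0.0,0,-0.14,0,0,0]]
  ],
  "gripper": 0.045
}}

```text
time_s: 8.2
ee_pos: [0.483, 0.2897, 0.3062]
ee_rot: [3.133, -0.002, 1.818]
wrist_force: [0.9, 0.7, -0.7]
opening: 0.525
```

Run:
```python
from h import *
p,R,s=cur(); print(p,s['ee_rot'],s['opening']*85.4,s['wrist_force'])
save("side","s4",(180,180,340,350),3)
save("wrist","w4",None,1.5)
```

```text
[0.48303336 0.28972631 0.30622207] [ 3.13282261e+00 -1.89588507e-03  1.81847261e+00] 44.83164880288837 [ 0.90803786  0.6654518  -0.66738251]
```

View pics/s4.png

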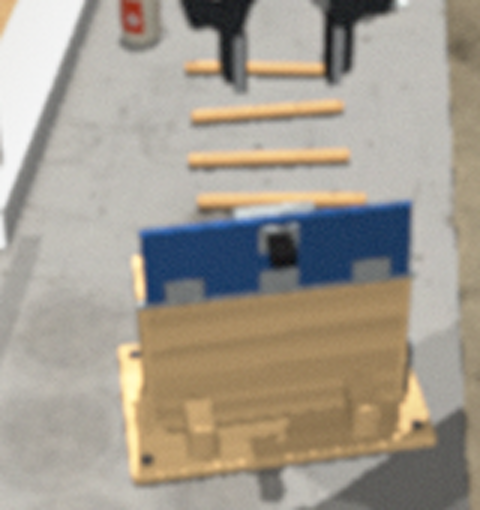

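View pics/w4.png

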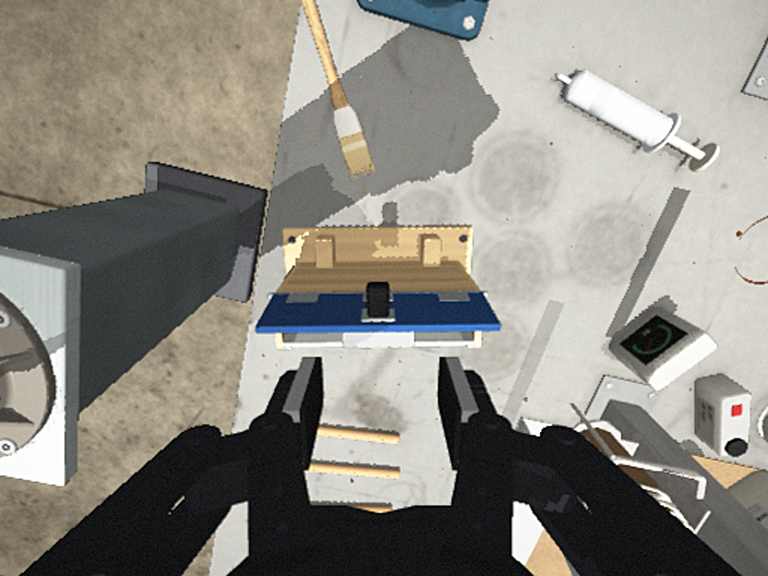

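Request:
{"fn": "play_rows", "kwargs": {
  "increments": [
    [[0,0,0,0,0,0],[0,0,0,0,0,0],[0,0,0,0,0,0]]
  ]
}}

```text
time_s: 8.55
ee_pos: [0.4805, 0.2886, 0.2974]
ee_rot: [-3.14, 0.0, 1.819]
wrist_force: [-0.1, 0.2, 0.1]
opening: 0.523
```

Run:
```python
from h import *
save("wrist","w5",None,1.5)
```

```text
(no output)
```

View pics/w5.png

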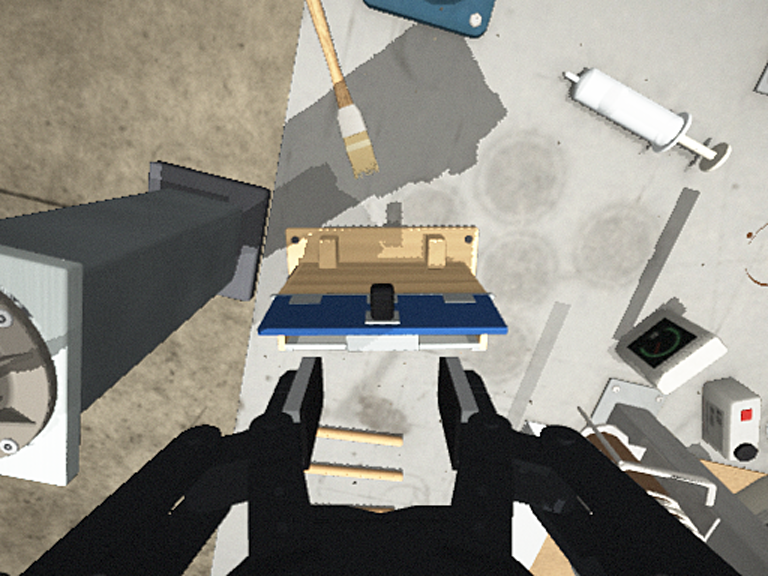

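Run:
```python
from h import *
c=cm("wrist")
for th in (1.3,1.4,1.5,1.6,1.7,1.8,2.0):
    r=.054
    print(th,[ (proj(c,D(.026-r*np.cos(th),y,.128+r*np.sin(th)))*1.5).round(0) for y in (-.086,.086)], (proj(c,pull(th,.0285))*1.5).round())
```

```text
1.3 [array([505., 341.]), array([260., 341.])] [383. 298.]
1.4 [array([506., 335.]), array([259., 335.])] [383. 290.]
1.5 [array([507., 328.]), array([258., 328.])] [383. 283.]
1.6 [array([508., 321.]), array([257., 321.])] [383. 276.]
1.7 [array([509., 313.]), array([257., 313.])] [383. 269.]
1.8 [array([509., 306.]), array([256., 305.])] [383. 263.]
2.0 [array([509., 290.]), array([256., 290.])] [383. 252.]
```

Run:
```python
from h import *
for q in [(-.05,0,.28),(-.05,0,.16),(.0,0,.16),(.045,0,.16),(-.03,0,.16),(-.03,0,.3)]: show(D(*q),Rt(AL),tag=q)
```

```text
(-0.05, 0, 0.28) [-0.1043,0.0015,0.0174,-0.09,0.00,-0.04]
(-0.05, 0, 0.16) [-0.1043,0.0017,0.1374,-0.09,0.00,-0.04]
(0.0, 0, 0.16) [-0.0543,0.0017,0.1374,-0.09,0.00,-0.04]
(0.045, 0, 0.16) [-0.0093,0.0016,0.1374,-0.09,0.00,-0.04]
(-0.03, 0, 0.16) [-0.0843,0.0017,0.1374,-0.09,0.00,-0.04]
(-0.03, 0, 0.3) [-0.0843,0.0015,-0.0026,-0.09,0.00,-0.04]
```

Request:
{"fn": "play_rows", "kwargs": {
  "increments": [
    [[-0.04,0.0015,0.01,0,0,0],[-0.08,0.0015,0.01,0,0,0],[-0.104,0.0015,0.017,0,0,0],[-0.104,0.0015,0.04,0,0,0],[-0.104,0.0015,0.08,0,0,0],[-0.104,0.0015,0.11,0,0,0],[-0.104,0.0015,0.137,0,0,0],[-0.09,0.0015,0.137,0,0,0],[-0.076,0.0015,0.137,0,0,0],[-0.065,0.0015,0.137,0,0,0],[-0.06,0.0015,0.137,0,0,0],[-0.055,0.0015,0.137,0,0,0]]
  ],
  "gripper": 0.0
}}

```text
time_s: 9.6
ee_pos: [0.4958, 0.2362, 0.1612]
ee_rot: [-3.142, -0.0, 1.82]
wrist_force: [0.6, -0.1, 0.1]
opening: 0.0
```

Request:
{"fn": "play_rows", "kwargs": {
  "increments": [
    [[0.005,0,0,0,0,0],[0.01,0,0,0,0,0],[0.015,0,0,0,0,0],[0.02,0,0,0,0,0],[0.025,0,0,0,0,0],[0.03,0,0,0,0,0],[0.035,0,0,0,0,0],[0.04,0,0,0,0,0],[0.042,0,0,0,0,0],[0.03,0,0,0,0,0],[-0.01,0,0,0,0,0],[-0.04,0,0,0,0,0]]
  ]
}}

```text
time_s: 10.6
ee_pos: [0.5059, 0.1954, 0.1611]
ee_rot: [-3.141, 0.0, 1.82]
wrist_force: [0.8, -0.6, -0.0]
opening: -0.001
```

Run:
```python
from h import *
print(cur())
save("wrist","w6",None,1.5)
```

```text
(array([0.50591131, 0.19543609, 0.16109871]), Rotation.from_matrix(array([[-2.47059512e-01,  9.69000304e-01, -8.93538684e-05],
                            [ 9.69000308e-01,  2.47059508e-01, -5.35657418e-05],
                            [-2.98294974e-05, -9.98178520e-05, -9.99999995e-01]])), {'time_s': 10.6, 'joints': array([ 0.05158152,  0.35678999, -0.64930099,  1.9410821 ,  0.2667129 ,
        0.92935728, -0.4791123 ]), 'joint_velocities': array([ 0.62207728, -0.1066547 ,  0.09847171,  0.11764166, -0.09294046,
       -0.05781862,  0.69522906]), 'effort': array([-1.29149061e+01, -7.45922112e+01, -1.34752026e+01, -4.04989815e+01,
       -2.38640914e-01, -1.51156972e-02, -2.23654769e+00]), 'ee_pos': array([0.50591131, 0.19543609, 0.16109871]), 'ee_rot': array([-3.14149284e+00,  2.98294974e-05,  1.82044084e+00]), 'wrist_force': array([ 0.76307904, -0.55076966, -0.00689667]), 'moment': array([-0.06065158, -0.0593042 ,  0.01079869]), 'opening': -0.0013509267236175685})
```

View pics/w6.png

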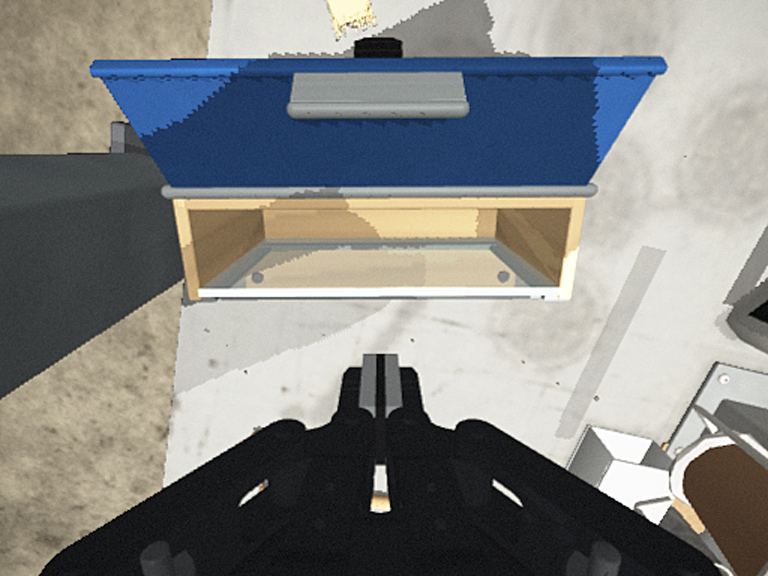

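Run:
```python
from h import *
p,R,s=cur(); c=cm("wrist")
for x,y in [(-.018,.083),(-.018,-.083),(.018,.083),(.018,-.083),(-.022,.083)]: print((x,y),(proj(c,D(x,y,.125))*1.5).round())
for th in (1.9,2.1,2.3,2.4): print(th,(proj(c,D(.026-.0555*np.cos(th),.086,.128+.0555*np.sin(th)))*1.5).round())
show([p[0],p[1],.36],R,tag="up")
show([.44,-.28,.36],Rt(.48),tag="tray view")
```

```text
(-0.018, 0.083) [198. 274.]
(-0.018, -0.083) [562. 272.]
(0.018, 0.083) [185. 193.]
(0.018, -0.083) [574. 191.]
(-0.022, 0.083) [199. 282.]
1.9 [ 69. 119.]
2.1 [72. 81.]
2.3 [80. 50.]
2.4 [86. 38.]
up [-0.0006,-0.0002,-0.1993,0.00,0.00,0.00]
tray view [-0.4393,-0.1787,-0.1978,0.07,0.19,76.41]
```

Request:
{"fn": "play_rows", "kwargs": {
  "increments": [
    [[-0.02,0,-0.1,0,0,0],[-0.02,0,-0.1,0,0,0],[-0.02,0,-0.1,0,0,0],[-0.02,0,-0.1,0,0,0],[-0.02,0,-0.1,0,0,0],[-0.02,0,-0.1,0,0,0],[-0.02,0,-0.1,0,0,0],[-0.02,0,-0.1,0,0,0]]
  ]
}}

```text
time_s: 11.32
ee_pos: [0.5102, 0.1775, 0.2602]
ee_rot: [-3.14, -0.0, 1.819]
wrist_force: [0.0, -0.2, 0.1]
opening: -0.0
```

Run:
```python
from h import *
p,R,s=cur(); c=cm("wrist"); print(p,abs(s['joint_velocities']).max())
save("wrist","w7",None,1.5)
for x,y in [(-.018,.083),(-.018,-.083),(.018,.083),(.018,-.083),(-.022,.083)]: print((x,y),(proj(c,D(x,y,.125))*1.5).round())
for th in (1.9,2.1,2.3,2.4): print(th,(proj(c,D(.026-.0555*np.cos(th),.086,.128+.0555*np.sin(th)))*1.5).round())
show([p[0],p[1],.36],R,tag="up")
show([.44,-.28,.36],Rt(.48),tag="tray view")
```

```text
[0.51022473 0.17745699 0.26021416] 0.00396020705040568
(-0.018, 0.083) [258. 215.]
(-0.018, -0.083) [504. 215.]
(0.018, 0.083) [253. 159.]
(0.018, -0.083) [509. 159.]
(-0.022, 0.083) [259. 221.]
1.9 [209. 107.]
2.1 [210.  86.]
2.3 [212.  68.]
2.4 [214.  61.]
up [-0.0000,-0.0002,-0.0997,0.01,0.00,0.00]
tray view [-0.4261,-0.1808,-0.0995,-0.08,0.05,76.74]
```

View pics/w7.png

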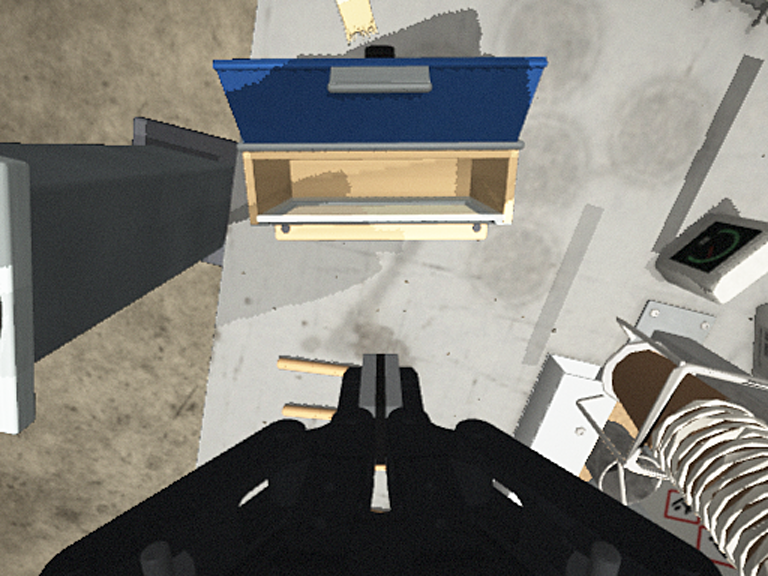

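Run:
```python
from h import *
show([.43,-.35,.34],Rt(.48),tag="tray view")
```

```text
tray view [-0.4915,-0.2077,-0.0795,-0.08,0.05,76.74]
```

Request:
{"fn": "play_rows", "kwargs": {
  "increments": [
    [[-0.02,-0.02,-0.06,0,0,0],[-0.491,-0.208,-0.08,0,0,76.7],[-0.491,-0.208,-0.08,0,0,76.7],[-0.491,-0.208,-0.08,0,0,76.7],[-0.491,-0.208,-0.08,0,0,76.7],[-0.491,-0.208,-0.08,0,0,76.7],[-0.491,-0.208,-0.08,0,0,76.7],[-0.491,-0.208,-0.08,0,0,76.7],[-0.491,-0.208,-0.08,0,0,76.7],[-0.491,-0.208,-0.08,0,0,76.7],[-0.491,-0.208,-0.08,0,0,76.7],[-0.491,-0.208,-0.08,0,0,76.7]]
  ],
  "gripper": 0.07
}}

```text
time_s: 12.37
ee_pos: [0.4372, -0.2919, 0.3361]
ee_rot: [-3.141, 0.0, 0.474]
wrist_force: [1.3, -0.4, -0.7]
opening: 0.818
```

Request:
{"fn": "play_rows", "kwargs": {
  "increments": [
    [[0,0,0,0,0,0],[0,0,0,0,0,0],[0,0,0,0,0,0],[0,0,0,0,0,0]]
  ]
}}

```text
time_s: 12.7
ee_pos: [0.4383, -0.289, 0.3359]
ee_rot: [-3.141, 0.0, 0.483]
wrist_force: [-0.0, -0.0, -0.1]
opening: 0.818
```

Run:
```python
from h import *
p,R,s=cur(); c=cm("wrist"); print(p,s['ee_rot'],abs(s['joint_velocities']).max())
np.savez("w8.npz",K=c[0],R=c[1],t=c[2])
save("wrist","w8",None,1.5)
```

```text
[ 0.43833297 -0.28895235  0.33593372] [-3.14082952e+00  7.98372898e-05  4.82508498e-01] 0.006468601500075376
```

View pics/w8.png

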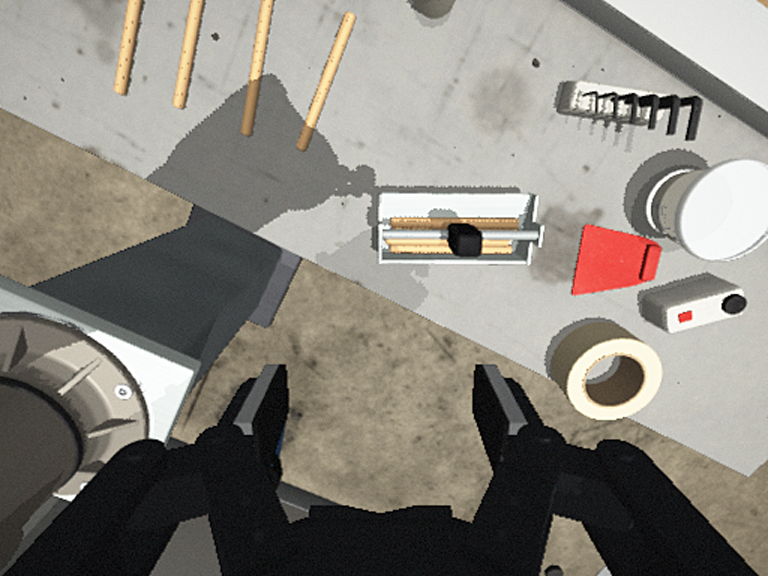

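Run:
```python
from h import *
d=np.load("w8.npz"); c=(d['K'],d['R'],d['t'])
f=lambda u,v,z: onz(c,(u/1.5,v/1.5),z)
im=cv2.imread("pics/w8.png"); cv2.imwrite("pics/w8z.png",cv2.resize(im[170:290,360:560],None,fx=4,fy=4,interpolation=cv2.INTER_CUBIC))
for a,b,z in [((382,193),(537,195),.038),((378,263),(532,265),.03)]:
    A,B=f(*a,z),f(*b,z); d=A-B; print(A.round(4),B.round(4),np.linalg.norm(d).round(4), "yaw x",np.arctan2(d[1],d[0])-np.pi/2)
print(f(462,232,.118))
```

```text
[ 0.4739 -0.2713  0.038 ] [ 0.5481 -0.417   0.038 ] 0.1635 yaw x 0.47064302945152203
[ 0.4024 -0.3038  0.03  ] [ 0.4816 -0.4598  0.03  ] 0.1749 yaw x 0.4702002242149588
[ 0.4839597  -0.34613983  0.118     ]
```

View pics/w8z.png

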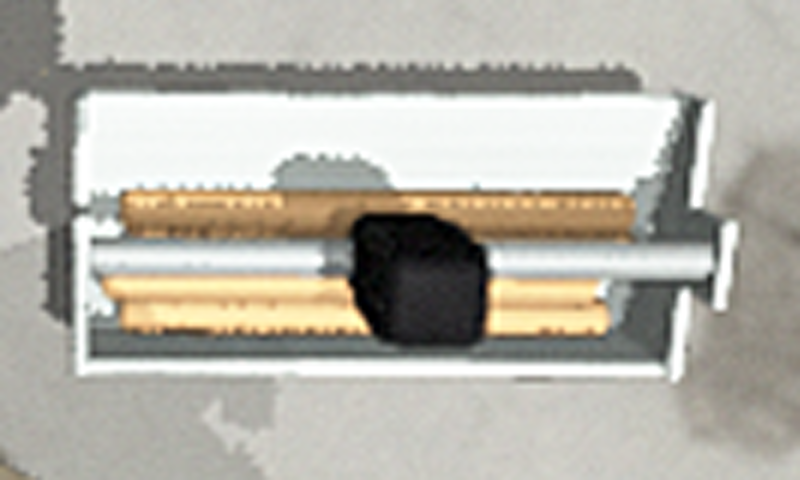

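Run:
```python
from h import *
d=np.load("w8.npz"); c=(d['K'],d['R'],d['t'])
f=lambda u,v,z: onz(c,(u/1.5,v/1.5),z)
print(f(470,245,.118))
show([.4785,-.361,.2],Rt(.47))
```

```text
[ 0.47722232 -0.35865864  0.118     ]
 [0.0021,0.0825,0.1360,-0.03,0.00,0.72]
```

Request:
{"fn": "play_rows", "kwargs": {
  "increments": [
    [[0.001,0.081,0.1,0,0,0.7],[0.001,0.081,0.136,0,0,0.7],[0.001,0.081,0.136,0,0,0.7],[0.001,0.081,0.136,0,0,0.7],[0.001,0.081,0.136,0,0,0.7],[0.001,0.081,0.136,0,0,0.7],[0.001,0.081,0.136,0,0,0.7],[0.001,0.081,0.136,0,0,0.7]]
  ]
}}

```text
time_s: 13.42
ee_pos: [0.4771, -0.3609, 0.2022]
ee_rot: [3.14, -0.001, 0.469]
wrist_force: [0.0, -0.1, 0.4]
opening: 0.819
```

Run:
```python
from h import *
p,R,s=cur(); c=cm("wrist"); print(p,s['ee_rot'],abs(s['joint_velocities']).max())
np.savez("w9.npz",K=c[0],R=c[1],t=c[2])
save("wrist","w9",None,1.5)
for q in [.4785,-.361,.118],[.4772,-.3587,.118]: print((proj(c,q)*1.5).round())
```

```text
[ 0.4771343  -0.36092704  0.20221392] [ 3.13951174e+00 -1.39751690e-03  4.69286120e-01] 0.007012775179094651
[382. 297.]
[378. 297.]
```

View pics/w9.png

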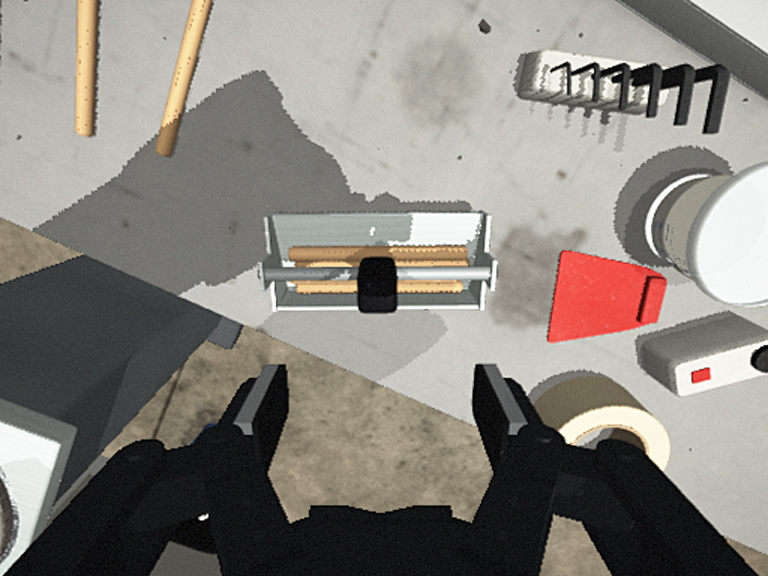

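Request:
{"fn": "play_rows", "kwargs": {
  "increments": [
    [[0,0,0.035,0,0,0],[0,0,0.07,0,0,0],[0,0,0.1,0,0,0],[0,0,0.121,0,0,0],[0,0,0.121,0,0,0],[0,0,0.121,0,0,0],[0,0,0.121,0,0,0]]
  ]
}}

```text
time_s: 14.05
ee_pos: [0.4773, -0.362, 0.0815]
ee_rot: [3.139, -0.001, 0.468]
wrist_force: [0.3, -0.2, 1.5]
opening: 0.82
```

Request:
{"fn": "play_rows", "kwargs": {
  "increments": [
    [[0,0,0,0,0,0],[0,0,0,0,0,0],[0,0,0,0,0,0],[0,0,0,0,0,0],[0,0,0,0,0,0],[0,0,0,0,0,0],[0,0,0,0,0,0],[0,0,0,0,0,0],[0,0,0,0,0,0],[0,0,0,0,0,0]]
  ],
  "gripper": 0.0,
  "force": 90
}}

```text
time_s: 14.88
ee_pos: [0.4766, -0.3616, 0.0803]
ee_rot: [3.141, -0.0, 0.468]
wrist_force: [-2.9, 1.9, 11.1]
opening: 0.27
```

Request:
{"fn": "play_rows", "kwargs": {
  "increments": [
    [[0,0,-0.02,0,0,0],[0,0,-0.05,0,0,0],[0,0,-0.09,0,0,0],[0,0,-0.13,0,0,0],[0,0,-0.17,0,0,0],[0,0,-0.2,0,0,0],[0,0,-0.2,0,0,0],[0,0,-0.2,0,0,0],[0,0,-0.2,0,0,0]]
  ]
}}

```text
time_s: 15.63
ee_pos: [0.4757, -0.3612, 0.2782]
ee_rot: [-3.14, 0.001, 0.468]
wrist_force: [-1.0, 0.3, -5.3]
opening: 0.269
```

Run:
```python
from h import *
p,R,s=cur(); c=cm("wrist"); print(p,s['ee_rot'],s['opening']*85.4,s['wrist_force'])
save("wrist","w10",None,1.5)
show(D(-.15,0,.30),Rt(AL))
```

```text
[ 0.47566716 -0.36120559  0.27822374] [-3.14031423e+00  7.49869567e-04  4.67892533e-01] 22.985522720043356 [-0.966304    0.31066996 -5.31504094]
 [0.2546,-0.3779,-0.0218,-0.15,-0.03,-77.46]
```

View pics/w10.png

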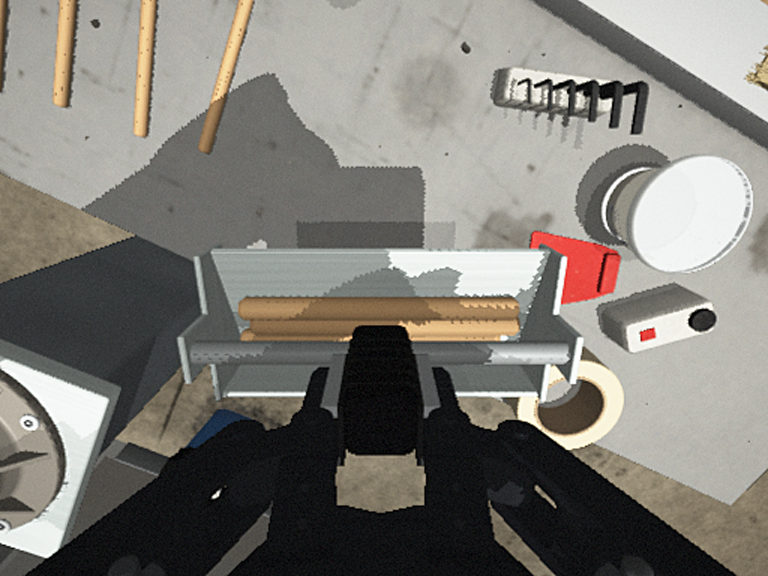

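Request:
{"fn": "play_rows", "kwargs": {
  "increments": [
    [[0.005,-0.008,-0.005,0,0,-2],[0.015,-0.022,-0.01,0,0,-5],[0.03,-0.045,-0.015,0,0,-9],[0.045,-0.067,-0.02,0,0,-14],[0.06,-0.089,-0.022,0,0,-18],[0.075,-0.111,-0.022,0,0,-23],[0.09,-0.134,-0.022,0,0,-27],[0.105,-0.156,-0.022,0,0,-32],[0.12,-0.178,-0.022,0,0,-36],[0.135,-0.2,-0.022,0,0,-41],[0.15,-0.223,-0.022,0,0,-45.5],[0.165,-0.245,-0.022,0,0,-50]]
  ]
}}

```text
time_s: 16.68
ee_pos: [0.5123, -0.0647, 0.3016]
ee_rot: [3.142, 0.0, 1.35]
wrist_force: [0.7, -0.9, -4.3]
opening: 0.271
```

Run:
```python
from h import *
p,R,s=cur(); c=cm("wrist"); print(p,s['ee_rot'],s['opening']*85.4,s['wrist_force'])
show(D(-.15,0,.30),Rt(AL))
```

```text
[ 0.51225655 -0.06465782  0.3015971 ] [3.14157837e+00 1.87934197e-04 1.35048971e+00] 23.170152974559954 [ 0.70591637 -0.92843979 -4.25284863]
 [0.1563,-0.0145,0.0016,-0.00,0.01,-26.90]
```

Request:
{"fn": "play_rows", "kwargs": {
  "increments": [
    [[0.02,-0.002,0,0,0,-4],[0.045,-0.004,0,0,0,-8],[0.07,-0.007,0,0,0,-12],[0.095,-0.01,0,0,0,-16],[0.12,-0.012,0,0,0,-20],[0.14,-0.014,0,0,0,-24],[0.15,-0.0145,0,0,0,-26],[0.152,-0.0145,0.002,0,0,-26.8],[0.152,-0.0145,0.002,0,0,-26.8],[0.152,-0.0145,0.002,0,0,-26.8]]
  ]
}}

```text
time_s: 17.52
ee_pos: [0.5331, 0.0825, 0.2991]
ee_rot: [-3.141, 0.0, 1.808]
wrist_force: [0.1, -1.5, -4.0]
opening: 0.272
```

Run:
```python
from h import *
p,R,s=cur(); c=cm("wrist"); print(p,s['ee_rot'],s['opening']*85.4,s['wrist_force'])
save("wrist","w11",None,1.5)
save("side","s5",(150,120,350,350),2.5)
# lip in tool 'thing' frame
L=np.array([.038,0,-.042])
def tcp(lx,lz,tip):
    r=Ro.from_euler('y',tip).apply(L); return D(lx-r[0],0,.125+lz-r[2])
for lx,lz,tip in [(-.05,.03,0),(-.035,.03,.4),(-.018,.022,.6),(-.014,.02,.78)]:
    q=tcp(lx,lz,tip); print(lx,lz,tip,q, (q-SL)@XD); show(q,Rt(AL,tip))
```

```text
[0.53306524 0.0824625  0.29909069] [-3.14088165e+00  4.42437631e-04  1.80807484e+00] 23.187345445951433 [ 0.05548001 -1.47721938 -4.03145637]
-0.05 0.03 0 [0.51700364 0.1511184  0.197     ] -0.08800000000000001
 [0.0711,0.0003,0.1023,-0.02,0.02,-0.76]
-0.035 0.03 0.4 [0.50853053 0.18441239 0.20848246] -0.05364474739514631
 [0.1055,-0.0002,0.0908,-0.17,-22.90,-0.75]
-0.018 0.022 0.6 [0.50162557 0.21154451 0.20312051] -0.025647769483976287
 [0.1335,-0.0006,0.0961,-0.24,-34.35,-0.73]
-0.014 0.02 0.78 [0.49813059 0.22527756 0.20158299] -0.011476978838049302
 [0.1476,-0.0008,0.0976,-0.31,-44.67,-0.72]
```

View pics/w11.png

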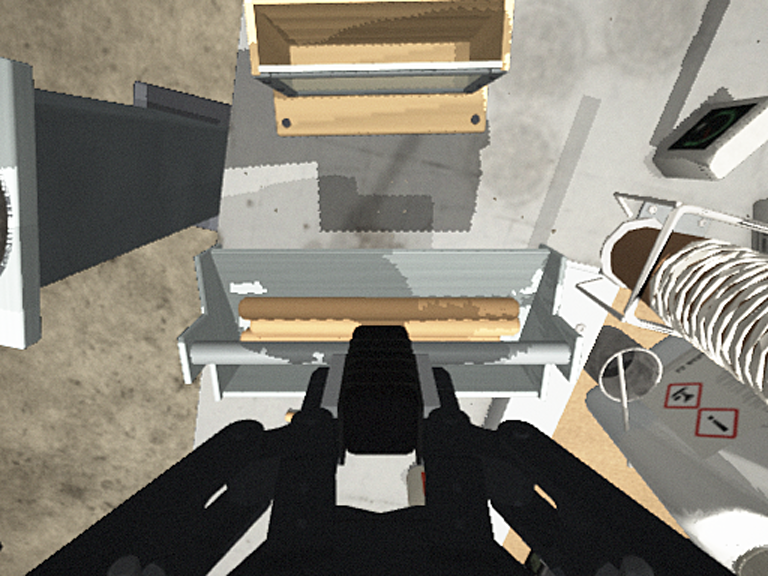

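View pics/s5.png

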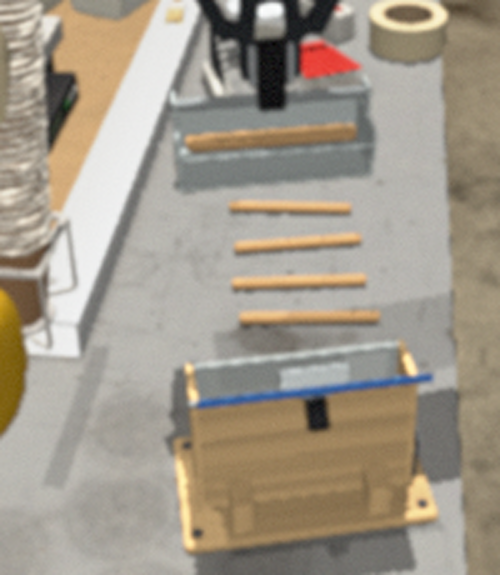

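```bash
cat >> h.py <<'E'
L=np.array([.038,0,-.042])
def tcp(lx,lz,tip,y=0):
    r=Ro.from_euler('y',tip).apply(L); return D(lx-r[0],y,.125+lz-r[2])
E
python3 - <<'E'
from h import *
for lx,lz,tip in [(-.075,.075,.1),(-.05,.065,.2),(-.03,.06,.3),(-.02,.055,.36),(-.014,.048,.4)]:
    show(tcp(lx,lz,tip),Rt(AL,tip))
E
```

```text
[0.0505,0.0005,0.0537,-0.05,-5.71,-0.76]
 [0.0802,0.0001,0.0605,-0.09,-11.44,-0.76]
 [0.1052,-0.0002,0.0629,-0.13,-17.17,-0.75]
 [0.1183,-0.0004,0.0665,-0.15,-20.60,-0.75]
 [0.1265,-0.0005,0.0728,-0.17,-22.90,-0.75]
```

Request:
{"fn": "play_rows", "kwargs": {
  "increments": [
    [[0.015,0,0.015,0,-1,0],[0.033,0,0.035,0,-3,-0.7],[0.0505,0,0.0537,0,-5.7,-0.7],[0.065,0,0.057,0,-8.5,-0.7],[0.08,0,0.0605,0,-11.4,-0.7],[0.093,0,0.062,0,-14.3,-0.7],[0.105,0,0.063,0,-17.2,-0.7],[0.112,0,0.065,0,-19,-0.7],[0.118,0,0.0665,0,-20.6,-0.7],[0.1265,0,0.0728,0,-22.9,-0.7],[0.1265,0,0.0728,0,-22.9,-0.7],[0.1265,0,0.0728,0,-22.9,-0.7]]
  ]
}}

```text
time_s: 18.62
ee_pos: [0.5036, 0.2061, 0.2261]
ee_rot: [-3.138, 0.399, 1.822]
wrist_force: [0.1, -0.6, -3.7]
opening: 0.269
```

Run:
```python
from h import *
p,R,s=cur(); c=cm("wrist"); print(p,s['ee_rot'],s['opening']*85.4,s['wrist_force'])
tip=.4
print(Ro.from_matrix(R.as_matrix()).as_matrix()[:,2], (p-tcp(-.014,.048,.4)))
save("wrist","w12",None,1.5)
save("side","s6",(150,120,350,350),2.5)
for k in range(1,13):
    tip=.4+.035*k; lz=np.interp(tip,[.42,.5,.6,.7,.8],[.045,.04,.032,.026,.022])
    show(tcp(-.012,lz,tip),Rt(AL,tip),tag=round(tip,3))
```

```text
[0.50357718 0.20608168 0.22608132] [-3.13798863  0.39900668  1.82227034] 22.98672321699627 [ 0.10558579 -0.64178516 -3.71470793]
[ 0.0931807  -0.37717788 -0.92144137] [ 0.00022593  0.001318   -0.00040113]
0.435 [0.0050,-0.0009,0.0018,-0.15,-2.05,-0.01]
0.47 [0.0074,-0.0009,0.0025,-0.15,-4.06,-0.01]
0.505 [0.0099,-0.0009,0.0034,-0.15,-6.06,-0.01]
0.54 [0.0126,-0.0009,0.0049,-0.15,-8.07,-0.00]
0.575 [0.0153,-0.0009,0.0064,-0.15,-10.07,-0.00]
0.61 [0.0180,-0.0008,0.0077,-0.15,-12.08,0.00]
0.645 [0.0206,-0.0008,0.0087,-0.15,-14.09,0.00]
0.68 [0.0232,-0.0008,0.0097,-0.15,-16.09,0.01]
0.715 [0.0257,-0.0008,0.0106,-0.15,-18.10,0.01]
0.75 [0.0280,-0.0008,0.0111,-0.15,-20.10,0.01]
0.785 [0.0304,-0.0008,0.0117,-0.15,-22.11,0.01]
0.82 [0.0325,-0.0008,0.0116,-0.15,-24.11,0.02]
```

View pics/w12.png

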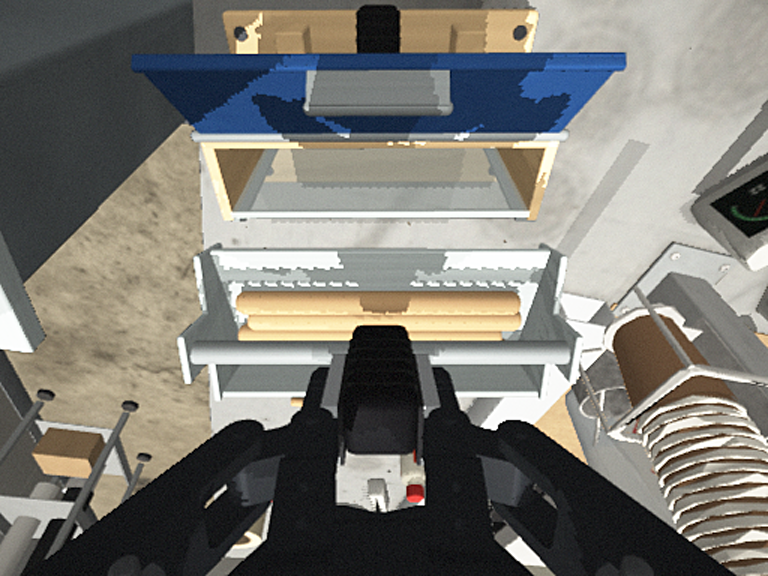

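View pics/s6.png

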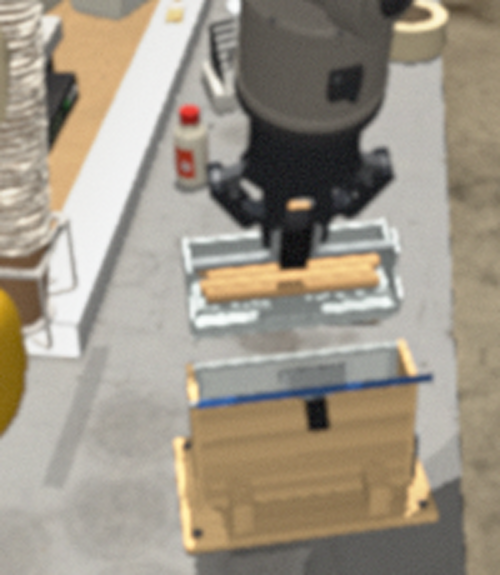

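Run:
```python
from h import *
p,R,s=cur(); c=cm("wrist")
S=Ro.from_euler('z',AL)*Ro.from_euler('y',.399)
for l in [(.038,.08,-.042),(.038,-.08,-.042),(.044,.08,-.042),(.038,.08,-.052)]:
    q=p+S.apply(l); print(l,(q-SL)@XD,q[2],(proj(c,q)*1.5).round())
print((proj(c,D(-.022,.083,.125))*1.5).round())
```

```text
(0.038, 0.08, -0.042) -0.013995829752715357 0.1732629882199687 [209. 254.]
(0.038, -0.08, -0.042) -0.013995829752715357 0.1732629882199687 [553. 255.]
(0.044, 0.08, -0.042) -0.008467130042216348 0.1709320056994147 [207. 242.]
(0.038, 0.08, -0.052) -0.017880800620305365 0.16404848870247038 [217. 249.]
[233. 214.]
```

Request:
{"fn": "play_rows", "kwargs": {
  "increments": [
    [[0.005,-0.001,0.0018,0,-2,0],[0.0074,-0.001,0.0025,0,-4,0],[0.0099,-0.001,0.0034,0,-6,0],[0.0126,-0.001,0.0049,0,-8,0],[0.0153,-0.001,0.0064,0,-10,0],[0.018,-0.001,0.0077,0,-12,0],[0.0206,-0.001,0.0087,0,-14,0],[0.0232,-0.001,0.0097,0,-16,0],[0.0257,-0.001,0.0106,0,-18,0],[0.028,-0.001,0.0111,0,-20,0],[0.0304,-0.001,0.0117,0,-22,0],[0.0325,-0.001,0.0116,0,-24,0]]
  ]
}}

```text
time_s: 19.72
ee_pos: [0.4972, 0.2293, 0.2036]
ee_rot: [-3.139, 0.819, 1.82]
wrist_force: [0.6, -0.4, -4.5]
opening: 0.271
```

Request:
{"fn": "play_rows", "kwargs": {
  "increments": [
    [[0,0,0,0,0,0],[0,0,0,0,0,0],[0,0,0,0,0,0],[0,0,0,0,0,0]]
  ]
}}

```text
time_s: 20.05
ee_pos: [0.497, 0.2295, 0.2038]
ee_rot: [-3.139, 0.817, 1.82]
wrist_force: [-0.1, -0.1, -3.7]
opening: 0.268
```

Run:
```python
from h import *
p,R,s=cur(); print(p,s['ee_rot'],s['opening']*85.4,s['wrist_force'])
save("wrist","w13",None,1.5)
save("side","s7",(150,120,350,350),2.5)
```

```text
[0.49697057 0.22952753 0.20378757] [-3.13943512  0.81729401  1.82038968] 22.8947065576208 [-0.0825123  -0.0647814  -3.65545841]
```

View pics/w13.png

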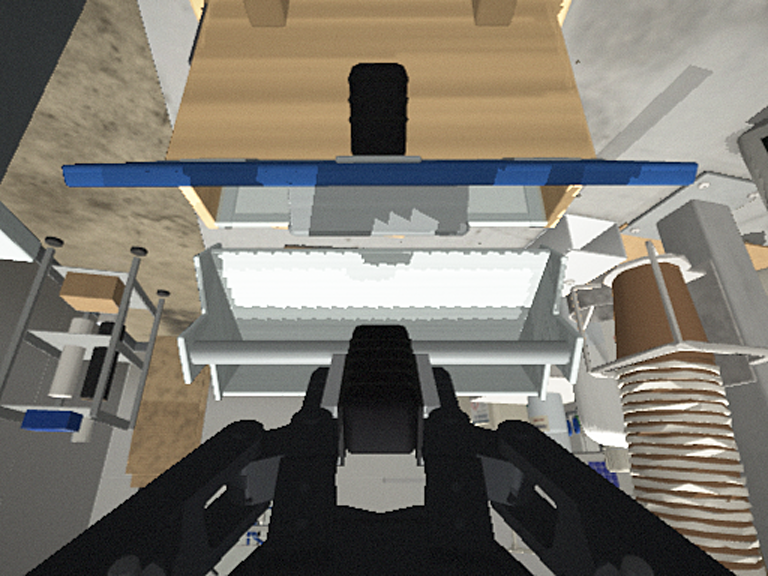

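View pics/s7.png

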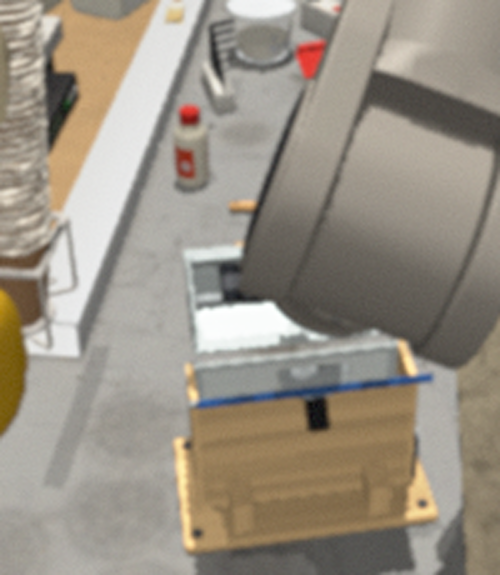

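Run:
```python
from h import *
for lx,lz,tip in [(-.013,.03,.75),(-.014,.038,.65),(-.015,.045,.55),(-.018,.053,.45),(-.022,.058,.37),(-.035,.065,.28),(-.05,.07,.2),(-.075,.08,.1),(-.11,.1,0)]:
    show(tcp(lx,lz,tip),Rt(AL,tip),tag=(lx,lz,tip))
```

```text
(-0.013, 0.03, 0.75) [-0.0094,0.0001,-0.0016,-0.10,3.88,0.03]
(-0.014, 0.038, 0.65) [-0.0196,0.0001,-0.0021,-0.10,9.61,0.02]
(-0.015, 0.045, 0.55) [-0.0287,0.0001,-0.0015,-0.10,15.34,0.02]
(-0.018, 0.053, 0.45) [-0.0394,0.0001,0.0001,-0.10,21.07,0.01]
(-0.022, 0.058, 0.37) [-0.0476,0.0001,0.0038,-0.10,25.65,0.01]
(-0.035, 0.065, 0.28) [-0.0634,0.0001,0.0133,-0.10,30.81,0.00]
(-0.05, 0.07, 0.2) [-0.0784,0.0002,0.0252,-0.10,35.39,-0.00]
(-0.075, 0.08, 0.1) [-0.1038,0.0002,0.0421,-0.10,41.12,-0.01]
(-0.11, 0.1, 0) [-0.1427,0.0002,0.0597,-0.10,46.85,-0.01]
```

Request:
{"fn": "play_rows", "kwargs": {
  "increments": [
    [[-0.0094,0,-0.0016,0,3.9,0],[-0.0196,0,-0.0021,0,9.6,0],[-0.0287,0,-0.0015,0,15.3,0],[-0.0394,0,0,0,21,0],[-0.0476,0,0.0038,0,25.6,0],[-0.0634,0,0.0133,0,30.8,0],[-0.0784,0,0.025,0,35.4,0],[-0.1038,0,0.042,0,41.1,0],[-0.1427,0,0.06,0,46.8,0],[-0.1427,0,0.06,0,46.8,0],[-0.1427,0,0.06,0,46.8,0]]
  ]
}}

```text
time_s: 21.07
ee_pos: [0.5331, 0.0867, 0.2677]
ee_rot: [-3.141, 0.002, 1.811]
wrist_force: [0.1, 0.2, -4.0]
opening: 0.272
```

Run:
```python
from h import *
p,R,s=cur(); print(p,s['ee_rot'],s['opening']*85.4,s['wrist_force'])
save("wrist","w14",None,1.5)
save("side","s8",(150,120,350,350),2.5)
show([.477,-.36,.25],Rt(.468))
```

```text
[0.53308142 0.08667457 0.26771316] [-3.14097211e+00  2.39376451e-03  1.81072090e+00] 23.220413744819197 [ 0.1103105   0.1557597  -3.96842675]
 [-0.4247,-0.1632,0.0182,0.00,0.20,77.32]
```

View pics/w14.png

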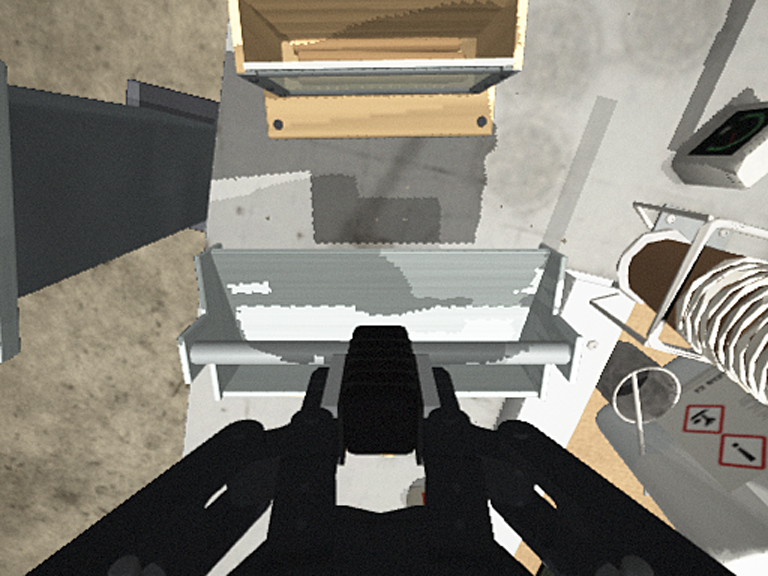

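View pics/s8.png

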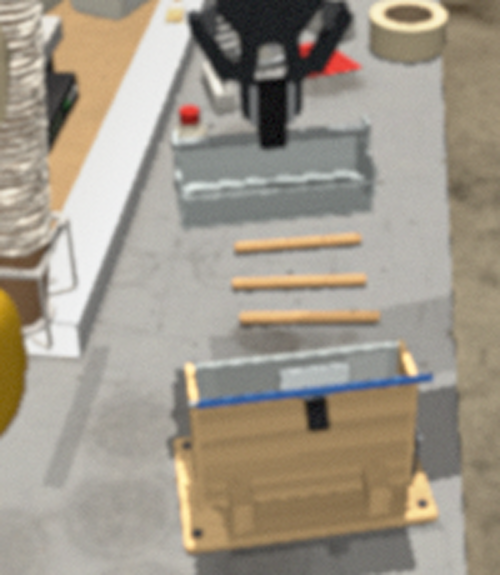

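Tray empty, rods seen inside the dispenser, none stray. Carry the tray back.

Request:
{"fn": "play_rows", "kwargs": {
  "increments": [
    [[-0.03,-0.01,-0.01,0,0,3],[-0.065,-0.025,-0.01,0,0,10],[-0.1,-0.038,-0.01,0,0,17],[-0.135,-0.052,-0.01,0,0,24],[-0.17,-0.065,-0.01,0,0,31],[-0.205,-0.079,-0.01,0,0,38],[-0.24,-0.092,0,0,0,45],[-0.275,-0.106,0,0,0,52],[-0.31,-0.119,0.01,0,0,58],[-0.345,-0.132,0.01,0,0,64],[-0.38,-0.146,0.018,0,0,70],[-0.41,-0.158,0.018,0,0,75]]
  ]
}}

```text
time_s: 22.17
ee_pos: [0.479, -0.3438, 0.248]
ee_rot: [-3.141, 0.004, 0.508]
wrist_force: [-0.2, 0.8, -4.0]
opening: 0.267
```

Request:
{"fn": "play_rows", "kwargs": {
  "increments": [
    [[-0.008,0.008,0,0,0,2],[-0.008,0.008,0,0,0,2],[-0.008,0.008,0,0,0,2]]
  ]
}}

```text
time_s: 22.42
ee_pos: [0.477, -0.3528, 0.249]
ee_rot: [3.141, 0.003, 0.478]
wrist_force: [1.5, 0.5, -4.1]
opening: 0.267
```

Run:
```python
from h import *
p,R,s=cur(); print(p,s['ee_rot'],s['opening']*85.4,s['wrist_force'])
show([.477,-.36,.0815],Rt(.468))
save("side","s9")
```

```text
[ 0.47696608 -0.35283764  0.24902932] [3.14146711e+00 3.10805555e-03 4.78261139e-01] 22.83317423391356 [ 1.47150557  0.47131973 -4.07989341]
 [-0.0027,0.0064,0.1675,0.01,0.18,0.59]
```

View pics/s9.png

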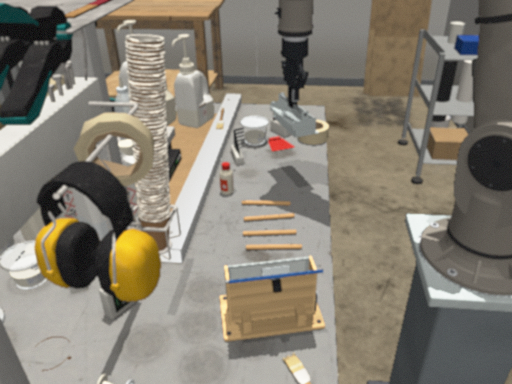

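Request:
{"fn": "play_rows", "kwargs": {
  "increments": [
    [[-0.0027,0.006,0.03,0,0.2,0.6],[-0.0027,0.006,0.07,0,0.2,0.6],[-0.0027,0.006,0.11,0,0.2,0.6],[-0.0027,0.006,0.14,0,0.2,0.6],[-0.0027,0.006,0.155,0,0.2,0.6],[-0.0027,0.006,0.163,0,0.2,0.6],[-0.0027,0.006,0.166,0,0.2,0.6],[-0.0027,0.006,0.168,0,0.2,0.6],[-0.0027,0.006,0.168,0,0.2,0.6],[-0.0027,0.006,0.168,0,0.2,0.6]]
  ]
}}

```text
time_s: 23.3
ee_pos: [0.4774, -0.3611, 0.0828]
ee_rot: [3.139, -0.002, 0.466]
wrist_force: [1.4, 0.7, -3.2]
opening: 0.27
```

Request:
{"fn": "play_rows", "kwargs": {
  "increments": [
    [[0,0,0.0007,0,0,0],[0,0,0.0013,0,0,0],[0,0,0.002,0,0,0],[0,0,0.002,0,0,0],[0,0,0.002,0,0,0]]
  ]
}}

```text
time_s: 23.72
ee_pos: [0.477, -0.3612, 0.0804]
ee_rot: [3.139, -0.001, 0.466]
wrist_force: [-0.7, 1.2, 4.9]
opening: 0.272
```

Request:
{"fn": "play_rows", "kwargs": {
  "increments": [
    [[0,0,0,0,0,0],[0,0,0,0,0,0],[0,0,0,0,0,0],[0,0,0,0,0,0],[0,0,0,0,0,0],[0,0,0,0,0,0],[0,0,0,0,0,0],[0,0,-0.02,0,0,0],[0,0,-0.06,0,0,0],[0,0,-0.1,0,0,0],[0,0,-0.14,0,0,0],[0,0,-0.17,0,0,0]]
  ],
  "gripper": 0.06
}}

```text
time_s: 24.72
ee_pos: [0.4768, -0.361, 0.253]
ee_rot: [3.138, -0.002, 0.466]
wrist_force: [0.3, 0.1, 0.0]
opening: 0.702
```

Run:
```python
from h import *
p,R,s=cur(); print(p,s['ee_rot'],s['opening']*85.4,s['wrist_force'])
c=cm("top"); im=read_camera("top")
cv2.imwrite("pics/t2.png",cv2.resize(im[150:270,140:390],None,fx=3.2,fy=3.2,interpolation=cv2.INTER_CUBIC)[:,:,::-1])
show([.50,-.1,.33],Rt(.3))
for r in silhouettes("stray0_mid","top"):
    pts=np.argwhere(r['region'])[:,::-1].astype(np.float32)
    if len(pts)<20: continue
    bx=cv2.boxPoints(cv2.minAreaRect(pts)); print(round(r['confidence'],2),len(pts),[onz(c,b,.006)[:2].round(3).tolist() for b in bx])
```

```text
[ 0.47677215 -0.36096478  0.25303337] [ 3.13836328e+00 -2.07681068e-03  4.65902880e-01] 59.95029076354785 [0.33817322 0.09842513 0.04115696]
 [0.1372,-0.2239,-0.0729,0.48,-0.34,9.49]
0.62 101 [[0.582, -0.079], [0.585, -0.091], [0.468, -0.117], [0.465, -0.104]]
```

View pics/t2.png

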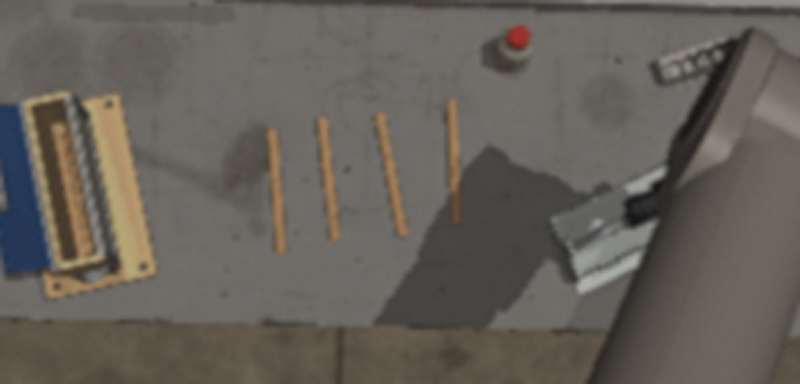

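Run:
```python
from h import *
show([.46,-.10,.28],Rt(.1))
```

```text
[0.1014,-0.2422,-0.0263,0.42,-0.36,20.95]
```

Request:
{"fn": "play_rows", "kwargs": {
  "increments": [
    [[0.101,-0.242,-0.026,0.2,-0.2,21],[0.101,-0.242,-0.026,0.2,-0.2,21],[0.101,-0.242,-0.026,0.2,-0.2,21],[0.101,-0.242,-0.026,0.2,-0.2,21],[0.101,-0.242,-0.026,0.2,-0.2,21],[0.101,-0.242,-0.026,0.2,-0.2,21],[0.101,-0.242,-0.026,0.2,-0.2,21],[0.101,-0.242,-0.026,0.2,-0.2,21],[0.101,-0.242,-0.026,0.2,-0.2,21],[0.101,-0.242,-0.026,0.2,-0.2,21],[0.101,-0.242,-0.026,0.2,-0.2,21]]
  ],
  "gripper": 0.05
}}

```text
time_s: 25.73
ee_pos: [0.4578, -0.1003, 0.275]
ee_rot: [-3.14, 0.003, 0.098]
wrist_force: [0.2, 0.1, -0.6]
opening: 0.587
```

```bash
cat > rods.py <<'E'
from h import *
def rods(c,im,z=.006):
    hsv=cv2.cvtColor(im,cv2.COLOR_RGB2HSV); m=cv2.inRange(hsv,(8,70,60),(22,255,255))
    n,lab,st,ce=cv2.connectedComponentsWithStats(m)
    out=[]
    for i in range(1,n):
        if st[i][4]<150: continue
        pts=np.argwhere(lab==i)[:,::-1].astype(np.float32)
        W=np.array([onz(c,q,z)[:2] for q in pts])
        (cx,cy),(w,h),a=cv2.minAreaRect((W*1000).astype(np.float32))
        if max(w,h)>300: continue
        u=np.linalg.svd(W-W.mean(0),full_matrices=False)[2][0]; u*=np.sign(u[0])
        out.append((np.array([cx,cy])/1000,np.arctan2(u[1],u[0]),max(w,h),min(w,h)))
    return out
E
python3 - <<'E'
from rods import *
p,R,s=cur(); print(p,s['ee_rot'],abs(s['joint_velocities']).max(),s['joints'])
c=cm("wrist"); im=read_camera("wrist"); cv2.imwrite("pics/w15.png",cv2.resize(im,None,fx=1.5,fy=1.5)[:,:,::-1])
for r in rods(c,im): print(r)
E
```

```text
[ 0.45777411 -0.10026676  0.27499586] [-3.13950779  0.00342166  0.09782315] 0.0038023950955607265 [ 0.39603387  0.06323584 -0.32879633  1.97780612  0.02114141  1.10773844
 -1.41464608]
(array([0.5089415 , 0.18068948]), np.float64(0.2565429255785847), 205.5121307373047, 8.214168548583984)
(array([0.488888  , 0.21431155]), np.float64(0.15135839568537257), 196.19436645507812, 45.1270866394043)
(array([ 0.54138232, -0.16790343]), np.float64(0.05852426565700382), 140.14576721191406, 12.15721321105957)
(array([ 0.51883374, -0.02973817]), np.float64(0.14501168080967802), 140.84945678710938, 12.225774765014648)
(array([ 0.5256485 , -0.09851775]), np.float64(0.2164270716747346), 141.2355194091797, 11.967914581298828)
(array([0.50360883, 0.02655286]), np.float64(0.11093843825725935), 140.3152618408203, 12.188268661499023)
```

View pics/w15.png

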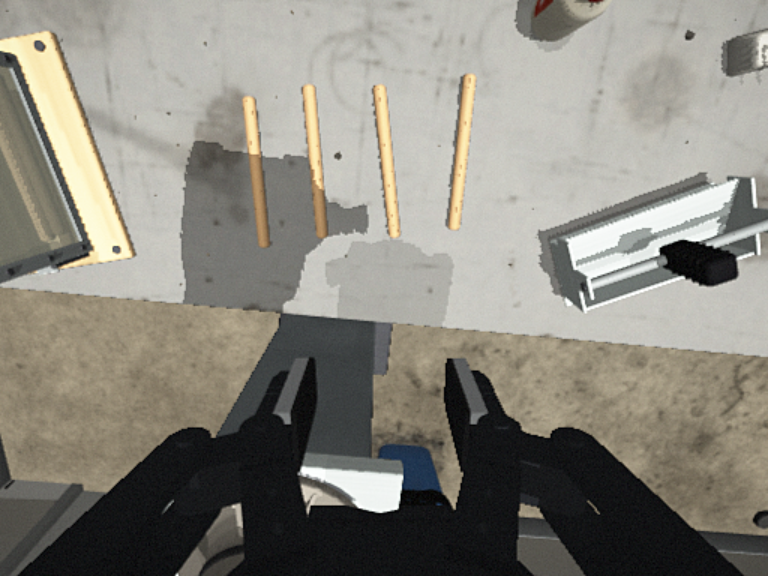

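Run:
```python
from h import *
show([.5036,.0266,.10],Rt(.111)); show([.5036,.0266,.002],Rt(.111))
```

```text
[0.0586,-0.1214,0.1751,-0.12,0.20,-0.76]
 [0.0589,-0.1212,0.2731,-0.12,0.20,-0.76]
```

Request:
{"fn": "play_rows", "kwargs": {
  "increments": [
    [[0.058,-0.12,0.12,-0.1,0.2,-0.8],[0.0587,-0.1214,0.175,-0.1,0.2,-0.8],[0.0587,-0.1214,0.175,-0.1,0.2,-0.8],[0.0587,-0.1214,0.175,-0.1,0.2,-0.8],[0.0587,-0.1214,0.175,-0.1,0.2,-0.8],[0.0587,-0.1214,0.175,-0.1,0.2,-0.8],[0.0587,-0.1214,0.175,-0.1,0.2,-0.8],[0.0587,-0.1214,0.175,-0.1,0.2,-0.8],[0.0587,-0.1214,0.175,-0.1,0.2,-0.8]]
  ],
  "gripper": 0.035
}}

```text
time_s: 26.53
ee_pos: [0.5041, 0.0265, 0.1011]
ee_rot: [3.141, -0.001, 0.112]
wrist_force: [0.8, 0.2, 0.1]
opening: 0.41
```

Run:
```python
from rods import *
p,R,s=cur(); print(p,s['ee_rot'],s['opening']*85.4)
c=cm("wrist"); im=read_camera("wrist"); cv2.imwrite("pics/w16.png",im[:,:,::-1])
for r in rods(c,im): print(r)
show([.5036,.0266,.002],Rt(.111))
```

```text
[0.50414066 0.02650599 0.10114557] [ 3.14144571e+00 -1.21964385e-03  1.11813866e-01] 35.03317676168235
(array([0.50803513, 0.18650362]), np.float64(0.24830113105428955), 209.5152587890625, 35.854530334472656)
(array([0.49223077, 0.21463486]), np.float64(0.22925437183601755), 194.4392852783203, 17.297706604003906)
(array([ 0.5401958 , -0.16877167]), np.float64(0.054946012826820746), 142.03712463378906, 15.480477333068848)
(array([ 0.51782123, -0.03072203]), np.float64(0.1450766109982255), 142.44970703125, 12.149175643920898)
(array([ 0.52455914, -0.09962694]), np.float64(0.21586862847206617), 143.19192504882812, 13.338860511779785)
(array([0.50227643, 0.02588864]), np.float64(0.11477436393138264), 142.7587127685547, 12.07278823852539)
 [-0.0009,-0.0003,0.0995,0.02,-0.12,0.03]
```

View pics/w16.png

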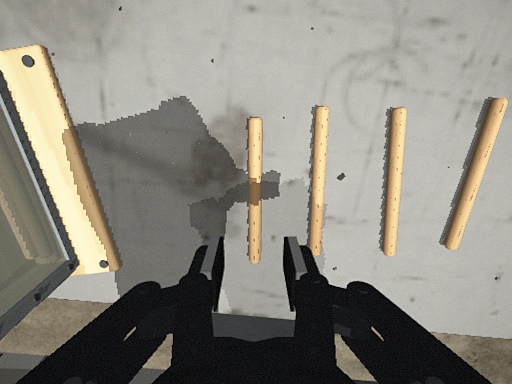

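Request:
{"fn": "play_rows", "kwargs": {
  "increments": [
    [[-0.001,-0.0003,0.035,0,0,0],[-0.001,-0.0003,0.065,0,0,0],[-0.001,-0.0003,0.085,0,0,0],[-0.001,-0.0003,0.095,0,0,0],[-0.001,-0.0003,0.0985,0,0,0],[-0.001,-0.0003,0.0985,0,0,0],[-0.001,-0.0003,0.0985,0,0,0]]
  ]
}}

```text
time_s: 27.17
ee_pos: [0.5036, 0.0277, 0.0032]
ee_rot: [-3.142, -0.002, 0.113]
wrist_force: [-0.7, 0.4, 0.3]
opening: 0.407
```

Request:
{"fn": "play_rows", "kwargs": {
  "increments": [
    [[0,0,0,0,0,0],[0,0,0,0,0,0],[0,0,0,0,0,0],[0,0,0,0,0,0],[0,0,0,0,0,0],[0,0,0,0,0,0]]
  ],
  "gripper": 0.0,
  "force": 40
}}

```text
time_s: 27.67
ee_pos: [0.5036, 0.0279, 0.0031]
ee_rot: [3.142, -0.002, 0.113]
wrist_force: [-1.0, -1.4, 11.6]
opening: 0.12
```

Request:
{"fn": "play_rows", "kwargs": {
  "increments": [
    [[0,0,-0.03,0,0,0],[0,0,-0.07,0,0,0],[0,0,-0.11,0,0,0],[0,0,-0.15,0,0,0],[0,0,-0.19,0,0,0],[0,0,-0.2,0,0,0],[0,0,-0.2,0,0,0],[0,0,-0.2,0,0,0]]
  ]
}}

```text
time_s: 28.33
ee_pos: [0.5029, 0.0277, 0.2027]
ee_rot: [3.141, -0.003, 0.113]
wrist_force: [0.1, -0.2, -0.2]
opening: 0.118
```

Run:
```python
from rods import *
p,R,s=cur(); print(p,s['ee_rot'],s['opening']*85.4)
im=read_camera("wrist"); cv2.imwrite("pics/w17.png",im[:,:,::-1])
show(D(-.004,0,.2),Rt(AL-np.pi/2)); show(D(-.004,0,.134),Rt(AL-np.pi/2))
```

```text
[0.50288196 0.02770256 0.20274863] [ 3.14127306e+00 -2.70802631e-03  1.13019729e-01] 10.050183438616857
 [0.0172,-0.2042,0.0017,0.00,-0.04,-7.79]
 [0.0171,-0.2042,0.0677,0.00,-0.04,-7.79]
```

View pics/w17.png

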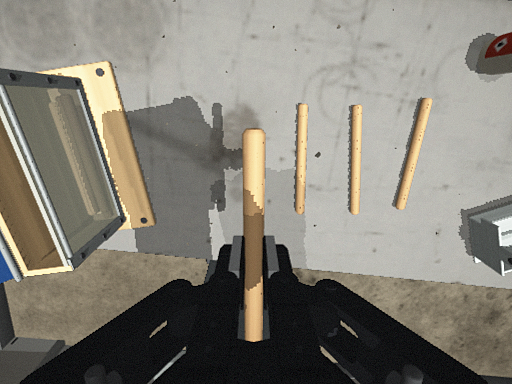

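Request:
{"fn": "play_rows", "kwargs": {
  "increments": [
    [[0.002,-0.03,0,0,0,-1],[0.005,-0.07,0,0,0,-3],[0.009,-0.11,0,0,0,-5],[0.013,-0.15,0,0,0,-7],[0.016,-0.185,0.001,0,0,-7.8],[0.017,-0.204,0.001,0,0,-7.8],[0.017,-0.204,0.001,0,0,-7.8],[0.017,-0.204,0.001,0,0,-7.8],[0.017,-0.204,0.001,0,0,-7.8]]
  ]
}}

```text
time_s: 29.13
ee_pos: [0.496, 0.2316, 0.1997]
ee_rot: [3.141, 0.001, 0.249]
wrist_force: [0.1, -0.2, -1.2]
opening: 0.118
```

Run:
```python
from rods import *
p,R,s=cur(); print(p,s['ee_rot'],s['opening']*85.4)
im=read_camera("wrist"); cv2.imwrite("pics/w18.png",cv2.resize(im,None,fx=1.5,fy=1.5)[:,:,::-1])
show(D(-.004,0,.134),Rt(AL-np.pi/2))
```

```text
[0.49603258 0.23162607 0.19973349] [3.14128661e+00 1.49514075e-03 2.49316970e-01] 10.049989618440927
 [0.0004,-0.0013,0.0660,0.02,0.06,-0.05]
```

View pics/w18.png

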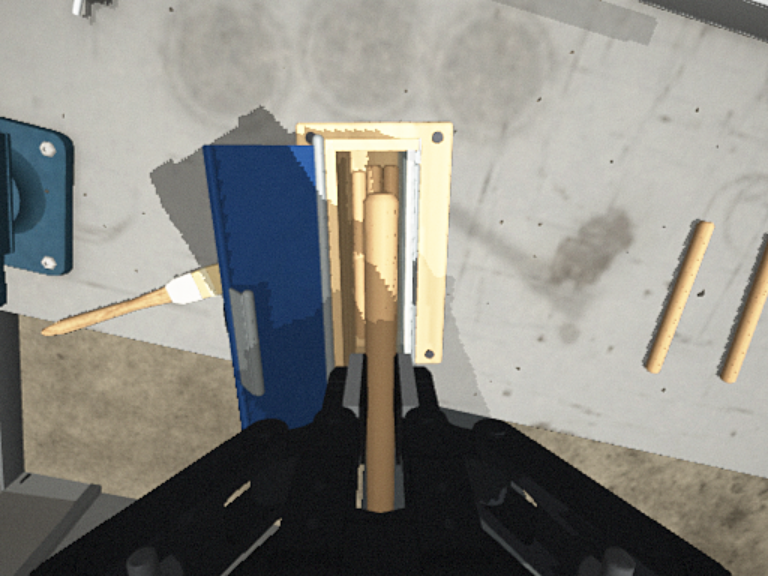

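Request:
{"fn": "play_rows", "kwargs": {
  "increments": [
    [[0,-0.001,0.025,0,0,0],[0,-0.001,0.045,0,0,0],[0,-0.001,0.06,0,0,0],[0,-0.001,0.066,0,0,0],[0,-0.001,0.066,0,0,0],[0,-0.001,0.066,0,0,0],[0,-0.001,0.066,0,0,0]]
  ]
}}

```text
time_s: 29.77
ee_pos: [0.4968, 0.2334, 0.1359]
ee_rot: [-3.141, -0.002, 0.249]
wrist_force: [-0.8, 0.8, 0.6]
opening: 0.113
```

Request:
{"fn": "play_rows", "kwargs": {
  "increments": [
    [[0,0,0,0,0,0],[0,0,0,0,0,0],[0,0,0,0,0,0],[0,0,0,0,0,0],[0,0,-0.02,0,0,0],[0,0,-0.05,0,0,0],[0,0,-0.08,0,0,0],[0,0,-0.1,0,0,0],[0,0,-0.1,0,0,0],[0,0,-0.1,0,0,0]]
  ],
  "gripper": 0.024
}}

```text
time_s: 30.6
ee_pos: [0.4967, 0.2336, 0.2361]
ee_rot: [-3.141, -0.003, 0.249]
wrist_force: [-0.8, -0.1, -0.5]
opening: 0.279
```

Run:
```python
from rods import *
p,R,s=cur(); print(p,s['ee_rot'],s['opening']*85.4)
im=read_camera("wrist"); cv2.imwrite("pics/w19.png",im[:,:,::-1])
show([.5188,-.0297,.12],Rt(.145));
```

```text
[0.49668752 0.23364744 0.2360856 ] [-3.14133773e+00 -2.99387420e-03  2.49284049e-01] 23.838248913912988
 [-0.0431,0.2604,0.1150,-0.00,-0.07,5.98]
```

View pics/w19.png

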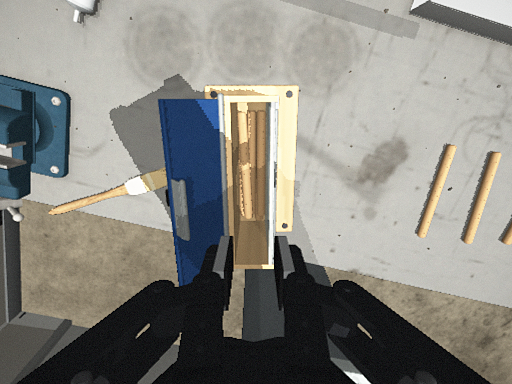

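Request:
{"fn": "play_rows", "kwargs": {
  "increments": [
    [[-0.007,0.042,0,0,0,1],[-0.014,0.084,0,0,0,2],[-0.021,0.125,0,0,0,3],[-0.028,0.167,0.01,0,0,4],[-0.035,0.208,0.04,0,0,5],[-0.043,0.245,0.08,0,0,6],[-0.043,0.26,0.11,0,0,6],[-0.043,0.26,0.115,0,0,6],[-0.043,0.26,0.115,0,0,6],[-0.043,0.26,0.115,0,0,6]]
  ],
  "gripper": 0.035
}}

```text
time_s: 31.48
ee_pos: [0.5177, -0.029, 0.1185]
ee_rot: [-3.14, 0.003, 0.144]
wrist_force: [0.5, 0.1, -0.5]
opening: 0.401
```

Run:
```python
from rods import *
p,R,s=cur(); print(p,s['ee_rot'],s['opening']*85.4)
c=cm("wrist"); im=read_camera("wrist")
for r in rods(c,im):
  if r[3]<20: print(r)
show([.5188,-.0297,.002],Rt(.145));
```

```text
[ 0.51765288 -0.02903905  0.1184867 ] [-3.14018286e+00  2.77792512e-03  1.44078427e-01] 34.28583972937378
(array([0.50539722, 0.17926704]), np.float64(0.2538839357907435), 200.13299560546875, 8.70016098022461)
(array([ 0.54000006, -0.16868924]), np.float64(0.05684440357873512), 142.3660125732422, 13.849386215209961)
(array([ 0.51740808, -0.03078193]), np.float64(0.14302748537602153), 142.2666473388672, 11.670111656188965)
(array([ 0.52487976, -0.09922419]), np.float64(0.21554888144364792), 142.68577575683594, 12.030009269714355)
 [0.0000,0.0016,0.1178,-0.06,0.02,0.02]
```

Request:
{"fn": "play_rows", "kwargs": {
  "increments": [
    [[0,0.0013,0.04,0,0,0],[0,0.0013,0.075,0,0,0],[0,0.0013,0.1,0,0,0],[0,0.0013,0.112,0,0,0],[0,0.0013,0.1158,0,0,0],[0,0.0013,0.1158,0,0,0],[0,0.0013,0.1158,0,0,0]]
  ]
}}

```text
time_s: 32.12
ee_pos: [0.5201, -0.0298, 0.0056]
ee_rot: [3.142, -0.003, 0.145]
wrist_force: [-0.5, -0.2, -0.0]
opening: 0.41
```

Request:
{"fn": "play_rows", "kwargs": {
  "increments": [
    [[0,0,0,0,0,0],[0,0,0,0,0,0],[0,0,0,0,0,0],[0,0,0,0,0,0],[0,0,0,0,0,0],[0,0,0,0,0,0]]
  ],
  "gripper": 0.0,
  "force": 40
}}

```text
time_s: 32.62
ee_pos: [0.52, -0.0304, 0.0055]
ee_rot: [3.141, -0.003, 0.145]
wrist_force: [-3.4, 0.6, 12.1]
opening: 0.11
```

Request:
{"fn": "play_rows", "kwargs": {
  "increments": [
    [[0,0,-0.03,0,0,0],[0,0,-0.07,0,0,0],[0,0,-0.11,0,0,0],[0,0,-0.15,0,0,0],[0,0,-0.19,0,0,0],[0,0,-0.2,0,0,0],[0,0,-0.2,0,0,0],[0,0,-0.2,0,0,0]]
  ]
}}

```text
time_s: 33.28
ee_pos: [0.5192, -0.0306, 0.2051]
ee_rot: [3.141, -0.003, 0.144]
wrist_force: [-0.3, 0.0, -0.4]
opening: 0.112
```

Run:
```python
from rods import *
p,R,s=cur(); print(p,s['ee_rot'],s['opening']*85.4)
im=read_camera("wrist"); cv2.imwrite("pics/w20.png",im[:,:,::-1])
show(D(-.004,0,.2),Rt(AL-np.pi/2)); show(D(-.004,0,.134),Rt(AL-np.pi/2))
```

```text
[ 0.51915202 -0.03061839  0.20506109] [ 3.14099416e+00 -2.73496600e-03  1.44320643e-01] 9.606557326060148
 [0.0158,-0.2636,0.0039,0.01,-0.04,-6.00]
 [0.0158,-0.2636,0.0699,0.01,-0.04,-6.00]
```

View pics/w20.png

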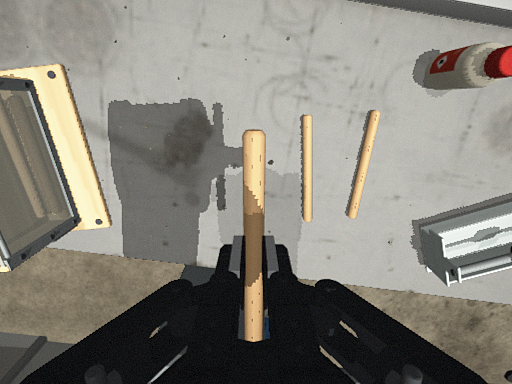

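Request:
{"fn": "play_rows", "kwargs": {
  "increments": [
    [[0.002,-0.03,0,0,0,-1],[0.004,-0.068,0,0,0,-2],[0.006,-0.107,0,0,0,-3],[0.009,-0.146,0,0,0,-4],[0.011,-0.185,0,0,0,-5],[0.014,-0.224,0,0,0,-6],[0.0158,-0.252,0.003,0,0,-6],[0.0158,-0.2625,0.003,0,0,-6],[0.0158,-0.2625,0.003,0,0,-6],[0.0158,-0.2625,0.003,0,0,-6],[0.0158,-0.2625,0.003,0,0,-6]]
  ]
}}

```text
time_s: 34.25
ee_pos: [0.4967, 0.23, 0.2004]
ee_rot: [3.141, 0.001, 0.248]
wrist_force: [1.1, 0.2, -0.1]
opening: 0.113
```

Run:
```python
from rods import *
p,R,s=cur(); print(p,s['ee_rot'],s['opening']*85.4)
im=read_camera("wrist"); cv2.imwrite("pics/w21.png",im[:,:,::-1])
show(D(-.004,0,.131),Rt(AL-np.pi/2))
```

```text
[0.49671836 0.23004172 0.20037392] [3.14108993e+00 7.97493685e-04 2.48111527e-01] 9.626967050415846
 [0.0001,-0.0027,0.0696,0.03,0.02,-0.09]
```

View pics/w21.png

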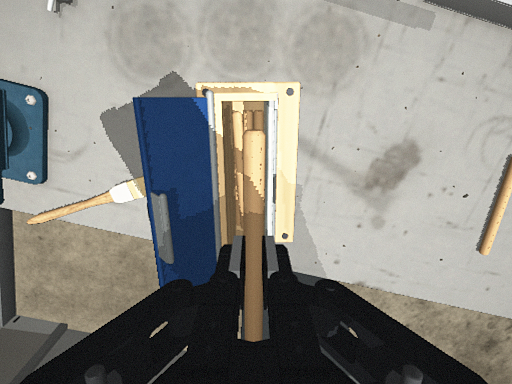

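Request:
{"fn": "play_rows", "kwargs": {
  "increments": [
    [[0,-0.002,0.025,0,0,0],[0,-0.002,0.045,0,0,0],[0,-0.002,0.06,0,0,0],[0,-0.002,0.067,0,0,0],[0,-0.002,0.067,0,0,0],[0,-0.002,0.067,0,0,0],[0,-0.002,0.067,0,0,0]]
  ]
}}

```text
time_s: 34.88
ee_pos: [0.4969, 0.2335, 0.1351]
ee_rot: [-3.141, -0.002, 0.249]
wrist_force: [0.5, -0.4, -0.4]
opening: 0.112
```

Request:
{"fn": "play_rows", "kwargs": {
  "increments": [
    [[0,0,0,0,0,0],[0,0,0,0,0,0],[0,0,0,0,0,0],[0,0,0,0,0,0],[0,0,-0.02,0,0,0],[0,0,-0.05,0,0,0],[0,0,-0.08,0,0,0],[0,0,-0.1,0,0,0],[0,0,-0.1,0,0,0],[0,0,-0.1,0,0,0]]
  ],
  "gripper": 0.024
}}

```text
time_s: 35.72
ee_pos: [0.4967, 0.2338, 0.2353]
ee_rot: [-3.141, -0.003, 0.249]
wrist_force: [-0.2, -1.2, -0.3]
opening: 0.28
```

Run:
```python
from rods import *
p,R,s=cur(); print(p,s['ee_rot'],s['opening']*85.4)
im=read_camera("wrist"); cv2.imwrite("pics/w22.png",im[:,:,::-1])
show([.5252,-.0989,.12],Rt(.216));
```

```text
[0.49666862 0.2337652  0.23530513] [-3.14135550e+00 -3.01895500e-03  2.49258996e-01] 23.906327577935
 [-0.0540,0.3292,0.1141,-0.00,-0.07,1.91]
```

View pics/w22.png

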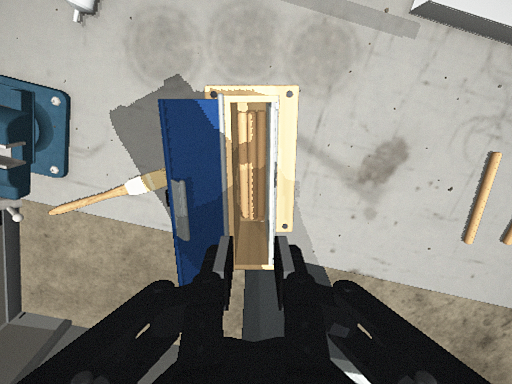

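Second stray in. Next, B.

Request:
{"fn": "play_rows", "kwargs": {
  "increments": [
    [[-0.007,0.042,0,0,0,0],[-0.014,0.083,0,0,0,0.5],[-0.02,0.124,0,0,0,1],[-0.027,0.165,0,0,0,1],[-0.034,0.206,0.01,0,0,1.5],[-0.041,0.247,0.03,0,0,1.9],[-0.047,0.288,0.06,0,0,1.9],[-0.053,0.322,0.095,0,0,1.9],[-0.054,0.329,0.114,0,0,1.9],[-0.054,0.329,0.114,0,0,1.9],[-0.054,0.329,0.114,0,0,1.9],[-0.054,0.329,0.114,0,0,1.9]]
  ],
  "gripper": 0.035
}}

```text
time_s: 36.77
ee_pos: [0.5249, -0.0978, 0.1196]
ee_rot: [-3.14, 0.0, 0.217]
wrist_force: [-0.8, 1.1, 0.4]
opening: 0.41
```

Run:
```python
from rods import *
p,R,s=cur(); print(p,s['ee_rot'],s['opening']*85.4)
c=cm("wrist"); im=read_camera("wrist")
for r in rods(c,im):
  if r[3]<20: print(r)
show([.5252,-.0989,.002],Rt(.216));
```

```text
[ 0.52488062 -0.09778677  0.11956283] [-3.14031924e+00  4.01100460e-04  2.16786694e-01] 35.023849307945454
(array([ 0.52474762, -0.09943211]), np.float64(0.21402330418800491), 142.7301025390625, 11.519688606262207)
(array([ 0.54010736, -0.16843214]), np.float64(0.05822410075965256), 142.0864715576172, 12.393214225769043)
 [-0.0006,0.0014,0.1183,-0.04,-0.06,0.09]
```

Request:
{"fn": "play_rows", "kwargs": {
  "increments": [
    [[0,0.001,0.04,0,0,0],[0,0.001,0.075,0,0,0],[0,0.001,0.1,0,0,0],[0,0.001,0.112,0,0,0],[0,0.001,0.1175,0,0,0],[0,0.001,0.1175,0,0,0],[0,0.001,0.1175,0,0,0]]
  ]
}}

```text
time_s: 37.4
ee_pos: [0.5265, -0.0992, 0.0039]
ee_rot: [3.141, -0.002, 0.217]
wrist_force: [0.1, -0.1, 0.4]
opening: 0.411
```

Request:
{"fn": "play_rows", "kwargs": {
  "increments": [
    [[0,0,0.001,0,0,0],[0,0,0.001,0,0,0],[0,0,0.001,0,0,0],[0,0,0.001,0,0,0],[0,0,0.001,0,0,0],[0,0,0.001,0,0,0]]
  ],
  "gripper": 0.0,
  "force": 40
}}

```text
time_s: 37.9
ee_pos: [0.5263, -0.0996, 0.0029]
ee_rot: [3.141, -0.003, 0.216]
wrist_force: [-1.7, 0.6, 9.6]
opening: 0.116
```

Request:
{"fn": "play_rows", "kwargs": {
  "increments": [
    [[0,0,-0.03,0,0,0],[0,0,-0.07,0,0,0],[0,0,-0.11,0,0,0],[0,0,-0.15,0,0,0],[0,0,-0.19,0,0,0],[0,0,-0.2,0,0,0],[0,0,-0.2,0,0,0],[0,0,-0.2,0,0,0]]
  ]
}}

```text
time_s: 38.57
ee_pos: [0.5255, -0.0998, 0.2026]
ee_rot: [3.141, -0.003, 0.216]
wrist_force: [-0.6, 0.3, -1.1]
opening: 0.122
```

Run:
```python
from rods import *
p,R,s=cur(); print(p,s['ee_rot'],s['opening']*85.4)
im=read_camera("wrist"); cv2.imwrite("pics/w23.png",im[:,:,::-1])
show(D(-.004,0,.2),Rt(AL-np.pi/2)); show(D(-.004,0,.134),Rt(AL-np.pi/2))
```

```text
[ 0.52553942 -0.09981566  0.20256758] [ 3.14056970e+00 -2.53916152e-03  2.15905668e-01] 10.4236678115054
 [0.0432,-0.3306,0.0014,0.01,-0.04,-1.90]
 [0.0432,-0.3306,0.0674,0.01,-0.04,-1.90]
```

View pics/w23.png

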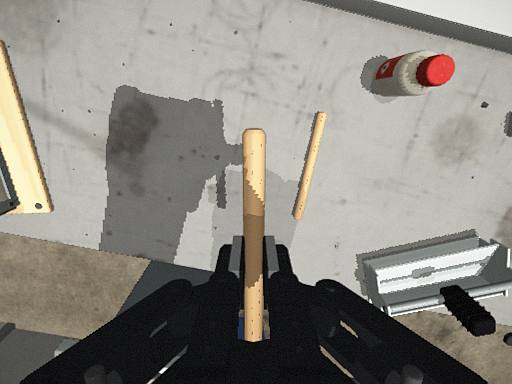

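Request:
{"fn": "play_rows", "kwargs": {
  "increments": [
    [[0.004,-0.03,0,0,0,0],[0.009,-0.07,0,0,0,-0.5],[0.014,-0.11,0,0,0,-1],[0.019,-0.15,0,0,0,-1],[0.025,-0.19,0,0,0,-1.5],[0.03,-0.23,0,0,0,-1.9],[0.035,-0.27,0,0,0,-1.9],[0.04,-0.305,0,0,0,-1.9],[0.0432,-0.3285,0,0,0,-1.9],[0.0432,-0.3295,0,0,0,-1.9],[0.0432,-0.3295,0,0,0,-1.9],[0.0432,-0.3295,0,0,0,-1.9]]
  ]
}}

```text
time_s: 39.62
ee_pos: [0.4963, 0.2308, 0.2004]
ee_rot: [3.141, 0.001, 0.25]
wrist_force: [0.6, -0.7, 0.2]
opening: 0.117
```

Run:
```python
from rods import *
p,R,s=cur(); print(p,s['ee_rot'],s['opening']*85.4)
im=read_camera("wrist"); cv2.imwrite("pics/w24.png",im[:,:,::-1])
show(D(-.004,0,.133),Rt(AL-np.pi/2))
```

```text
[0.49633236 0.23080104 0.20044066] [3.14136581e+00 1.48414233e-03 2.49552584e-01] 9.952821157857262
 [0.0003,-0.0023,0.0677,0.02,0.06,-0.04]
```

View pics/w24.png

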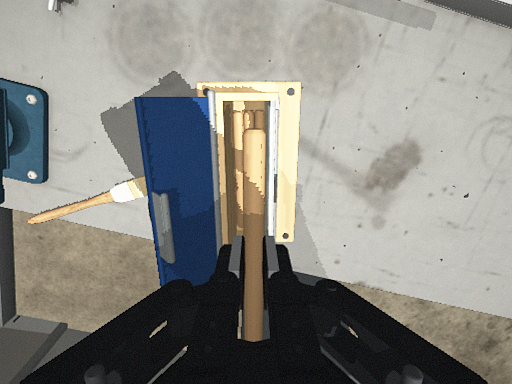

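Request:
{"fn": "play_rows", "kwargs": {
  "increments": [
    [[0,-0.0015,0.025,0,0,0],[0,-0.0015,0.045,0,0,0],[0,-0.0015,0.06,0,0,0],[0,-0.0015,0.067,0,0,0],[0,-0.0015,0.067,0,0,0],[0,-0.0015,0.067,0,0,0],[0,-0.0015,0.067,0,0,0]]
  ]
}}

```text
time_s: 40.25
ee_pos: [0.497, 0.2329, 0.1356]
ee_rot: [-3.141, -0.002, 0.249]
wrist_force: [0.2, -0.2, 0.4]
opening: 0.115
```

Request:
{"fn": "play_rows", "kwargs": {
  "increments": [
    [[0,0,0,0,0,0],[0,0,0,0,0,0],[0,0,0,0,0,0],[0,0,0,0,0,0],[0,0,-0.02,0,0,0],[0,0,-0.05,0,0,0],[0,0,-0.08,0,0,0],[0,0,-0.1,0,0,0],[0,0,-0.1,0,0,0],[0,0,-0.1,0,0,0]]
  ],
  "gripper": 0.024
}}

```text
time_s: 41.08
ee_pos: [0.4969, 0.2332, 0.2358]
ee_rot: [-3.141, -0.003, 0.249]
wrist_force: [0.6, -0.6, 0.3]
opening: 0.281
```

Run:
```python
from rods import *
p,R,s=cur(); print(p,s['ee_rot'],s['opening']*85.4)
im=read_camera("wrist"); cv2.imwrite("pics/w25.png",im[:,:,::-1])
show([.5408,-.1682,.12],Rt(.058));
```

```text
[0.49689216 0.23316672 0.23580776] [-3.14140307e+00 -3.04971479e-03  2.49269319e-01] 23.99495852625543
 [-0.0561,0.3996,0.1146,-0.01,-0.07,10.96]
```

View pics/w25.png

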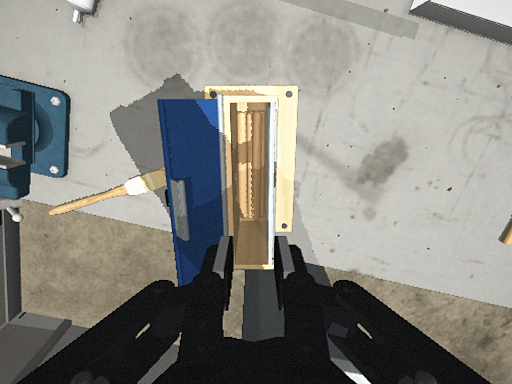

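Request:
{"fn": "play_rows", "kwargs": {
  "increments": [
    [[-0.006,0.041,0,0,0,1],[-0.012,0.082,0,0,0,2],[-0.017,0.123,0,0,0,3],[-0.023,0.164,0,0,0,4],[-0.029,0.205,0,0,0,5],[-0.035,0.246,0.01,0,0,6],[-0.04,0.287,0.03,0,0,7],[-0.046,0.328,0.05,0,0,9],[-0.052,0.369,0.07,0,0,11],[-0.056,0.3996,0.09,0,0,11],[-0.056,0.3996,0.114,0,0,11],[-0.056,0.3996,0.114,0,0,11]]
  ],
  "gripper": 0.035
}}

```text
time_s: 42.13
ee_pos: [0.5373, -0.1708, 0.1146]
ee_rot: [-3.139, 0.007, 0.053]
wrist_force: [-1.8, 0.3, -1.1]
opening: 0.411
```

Request:
{"fn": "play_rows", "kwargs": {
  "increments": [
    [[0,0,0,0,0,0],[0,0,0,0,0,0]]
  ]
}}

```text
time_s: 42.3
ee_pos: [0.541, -0.1669, 0.1208]
ee_rot: [-3.141, -0.0, 0.059]
wrist_force: [0.1, 0.5, -0.4]
opening: 0.411
```

Run:
```python
from rods import *
p,R,s=cur(); print(p,s['ee_rot'],s['opening']*85.4)
c=cm("wrist"); im=read_camera("wrist")
for r in rods(c,im):
  if r[3]<20: print(r)
show([.5408,-.1682,.002],Rt(.058));
```

```text
[ 0.54098421 -0.16690797  0.12078126] [-3.14057452e+00 -2.61470716e-04  5.87012402e-02] 35.10643798898842
(array([ 0.53970819, -0.16853586]), np.float64(0.054212840006849825), 142.52601623535156, 11.326347351074219)
 [-0.0009,0.0014,0.1194,-0.03,-0.09,0.06]
```

Request:
{"fn": "play_rows", "kwargs": {
  "increments": [
    [[-0.001,0.0012,0.04,0,0,0],[-0.001,0.0012,0.075,0,0,0],[-0.001,0.0012,0.1,0,0,0],[-0.001,0.0012,0.113,0,0,0],[-0.001,0.0012,0.119,0,0,0],[-0.001,0.0012,0.119,0,0,0],[-0.001,0.0012,0.119,0,0,0]]
  ]
}}

```text
time_s: 42.93
ee_pos: [0.541, -0.1691, 0.003]
ee_rot: [3.141, -0.002, 0.058]
wrist_force: [-0.0, 0.4, 0.5]
opening: 0.41
```

Request:
{"fn": "play_rows", "kwargs": {
  "increments": [
    [[0,0,0.0005,0,0,0],[0,0,0.0005,0,0,0],[0,0,0.0005,0,0,0],[0,0,0.0005,0,0,0],[0,0,0.0005,0,0,0],[0,0,0.0005,0,0,0]]
  ],
  "gripper": 0.0,
  "force": 40
}}

```text
time_s: 43.43
ee_pos: [0.5409, -0.1695, 0.0025]
ee_rot: [3.141, -0.003, 0.057]
wrist_force: [-2.1, 0.8, 9.0]
opening: 0.117
```

Request:
{"fn": "play_rows", "kwargs": {
  "increments": [
    [[0,0,-0.03,0,0,0],[0,0,-0.07,0,0,0],[0,0,-0.11,0,0,0],[0,0,-0.15,0,0,0],[0,0,-0.19,0,0,0],[0,0,-0.2,0,0,0],[0,0,-0.2,0,0,0],[0,0,-0.2,0,0,0]]
  ]
}}

```text
time_s: 44.1
ee_pos: [0.5401, -0.1696, 0.2021]
ee_rot: [3.141, -0.003, 0.057]
wrist_force: [-0.7, 0.6, -0.3]
opening: 0.119
```

Run:
```python
from rods import *
p,R,s=cur(); print(p,s['ee_rot'],s['opening']*85.4)
im=read_camera("wrist"); cv2.imwrite("pics/w26.png",im[:,:,::-1])
show(D(-.004,0,.2),Rt(AL-np.pi/2)); show(D(-.004,0,.134),Rt(AL-np.pi/2))
```

```text
[ 0.540115   -0.16955595  0.20213536] [ 3.14082846e+00 -2.66124507e-03  5.72054489e-02] 10.122232784130643
 [-0.0201,-0.4037,0.0009,0.00,-0.04,-11.00]
 [-0.0202,-0.4037,0.0669,0.00,-0.04,-11.00]
```

View pics/w26.png

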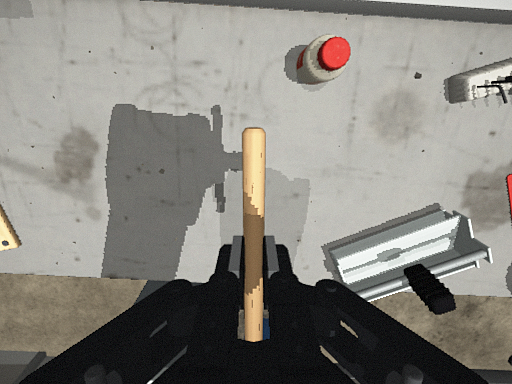

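Request:
{"fn": "play_rows", "kwargs": {
  "increments": [
    [[-0.002,-0.03,0,0,0,-1],[-0.004,-0.07,0,0,0,-2],[-0.006,-0.11,0,0,0,-3],[-0.008,-0.15,0,0,0,-4],[-0.01,-0.19,0,0,0,-5],[-0.012,-0.23,0,0,0,-6],[-0.014,-0.27,0,0,0,-8],[-0.016,-0.31,0,0,0,-9],[-0.018,-0.35,0,0,0,-11],[-0.02,-0.385,0,0,0,-11],[-0.02,-0.403,0,0,0,-11],[-0.02,-0.403,0,0,0,-11]]
  ]
}}

```text
time_s: 45.15
ee_pos: [0.4949, 0.2365, 0.1999]
ee_rot: [-3.139, 0.001, 0.255]
wrist_force: [-1.0, 0.5, 0.2]
opening: 0.122
```

Request:
{"fn": "play_rows", "kwargs": {
  "increments": [
    [[0,0,0,0,0,0],[0,0,0,0,0,0]]
  ]
}}

```text
time_s: 45.32
ee_pos: [0.4964, 0.231, 0.2]
ee_rot: [3.141, 0.001, 0.249]
wrist_force: [1.0, -0.7, 0.3]
opening: 0.117
```

Run:
```python
from rods import *
p,R,s=cur(); print(p,s['ee_rot'],s['opening']*85.4)
im=read_camera("wrist"); cv2.imwrite("pics/w27.png",im[:,:,::-1])
show(D(-.004,0,.133),Rt(AL-np.pi/2))
```

```text
[0.49639891 0.23100207 0.2000421 ] [3.14135349e+00 1.29679732e-03 2.49206958e-01] 9.979386535731829
 [0.0002,-0.0020,0.0673,0.02,0.05,-0.05]
```

View pics/w27.png

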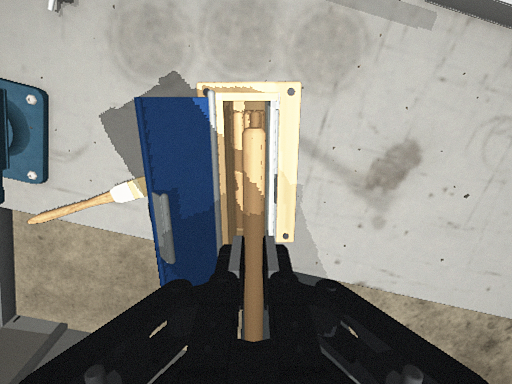

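Request:
{"fn": "play_rows", "kwargs": {
  "increments": [
    [[0,-0.0015,0.025,0,0,0],[0,-0.0015,0.045,0,0,0],[0,-0.0015,0.06,0,0,0],[0,-0.0015,0.067,0,0,0],[0,-0.0015,0.067,0,0,0],[0,-0.0015,0.067,0,0,0],[0,-0.0015,0.067,0,0,0]]
  ]
}}

```text
time_s: 45.95
ee_pos: [0.497, 0.2333, 0.1351]
ee_rot: [-3.141, -0.002, 0.249]
wrist_force: [0.2, -0.7, 0.0]
opening: 0.118
```

Request:
{"fn": "play_rows", "kwargs": {
  "increments": [
    [[0,0,0,0,0,0],[0,0,0,0,0,0],[0,0,0,0,0,0],[0,0,0,0,0,0],[0,0,-0.02,0,0,0],[0,0,-0.05,0,0,0],[0,0,-0.08,0,0,0],[0,0,-0.1,0,0,0],[0,0,-0.13,0,0,0],[0,0,-0.14,0,0,0],[0,0,-0.14,0,0,0],[0,0,-0.14,0,0,0]]
  ],
  "gripper": 0.024
}}

```text
time_s: 46.95
ee_pos: [0.4964, 0.2333, 0.2743]
ee_rot: [-3.142, -0.002, 0.249]
wrist_force: [-0.8, -0.7, -0.0]
opening: 0.281
```

Run:
```python
from rods import *
p,R,s=cur(); print(p,s['ee_rot'],s['opening']*85.4,s['joints'])
im=read_camera("wrist"); cv2.imwrite("pics/w28.png",cv2.resize(im,None,fx=1.5,fy=1.5)[:,:,::-1])
save("top","t3",(100,130,420,270),2.5)
save("side","s10")
```

```text
[0.49642151 0.23327518 0.27431008] [-3.14154869e+00 -1.55445862e-03  2.49396098e-01] 24.02892350067565 [-0.04576961  0.23038082 -0.59410495  1.81182282  0.14171946  1.14016887
 -2.00821775]
```

View pics/w28.png

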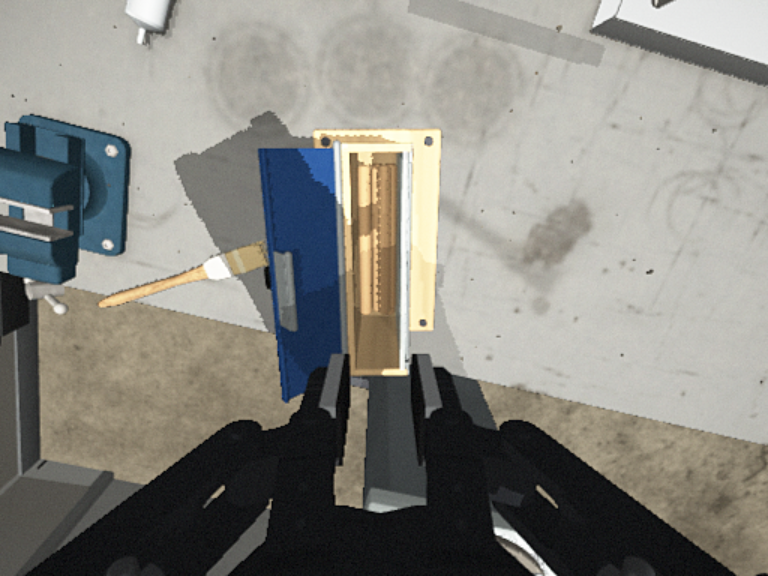

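View pics/t3.png

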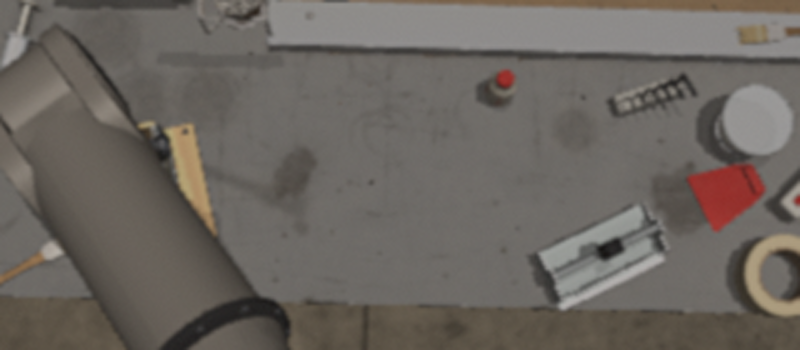

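View pics/s10.png

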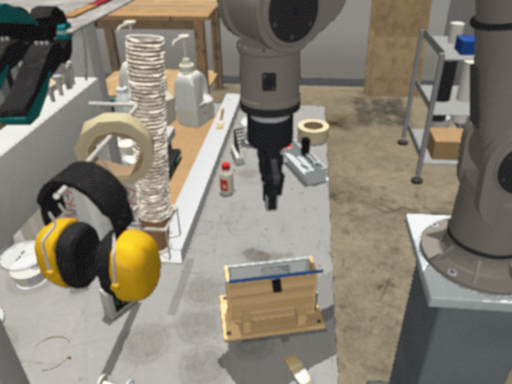

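Run:
```python
from h import *
show(D(.115,-.04,.27),Rt(AL)); print(D(.115,-.04,.14))
```

```text
[0.0403,-0.1185,0.0029,-0.05,0.06,-89.98]
[0.50570165 0.35771284 0.14      ]
```

Request:
{"fn": "play_rows", "kwargs": {
  "increments": [
    [[0,-0.01,-0.01,0,0,-7],[0.003,-0.02,-0.02,0,0,-14],[0.006,-0.03,-0.02,0,0,-21],[0.01,-0.04,-0.02,0,0,-28],[0.015,-0.05,-0.02,0,0,-35],[0.02,-0.06,-0.02,0,0,-42],[0.025,-0.07,-0.02,0,0,-49],[0.03,-0.08,-0.02,0,0,-56],[0.035,-0.09,-0.02,0,0,-63],[0.038,-0.1,-0.01,0,0,-70],[0.04,-0.11,0,0,0,-77],[0.04,-0.118,0.003,0,0,-84]]
  ],
  "gripper": 0.0
}}

```text
time_s: 48.1
ee_pos: [0.5054, 0.3577, 0.2686]
ee_rot: [-3.139, 0.0, 1.722]
wrist_force: [0.5, -0.9, 0.5]
opening: 0.0
```

Request:
{"fn": "play_rows", "kwargs": {
  "increments": [
    [[0,0,0,0,0,-6],[0,0,0,0,0,-6],[0,0,0,0,0,-6],[0,0,0,0,0,-6]]
  ]
}}

```text
time_s: 48.43
ee_pos: [0.5061, 0.3572, 0.2708]
ee_rot: [3.142, -0.0, 1.816]
wrist_force: [-0.6, 0.7, -0.0]
opening: -0.002
```

Run:
```python
from h import *
p,R,s=cur(); print(p,s['ee_rot'],s['opening'],s['joints']); 
save("side","s11",(150,150,400,384),2.5); save("wrist","w29")
for q in [(.115,-.04,.27),(.115,-.04,.145),(.085,-.04,.145),(.06,-.04,.15),(.04,-.04,.155),(.02,-.04,.162),(0,-.04,.165)]: show(D(*q),Rt(AL),tag=q)
```

```text
[0.50605503 0.35715256 0.27078696] [ 3.14156472e+00 -8.18025986e-05  1.81607105e+00] -0.002083054382388463 [-0.06195413  0.42765152 -0.87145862  1.64986866  0.34393327  1.22591631
 -0.76181906]
(0.115, -0.04, 0.27) [0.0006,-0.0003,0.0012,0.04,0.00,-0.15]
(0.115, -0.04, 0.145) [0.0006,-0.0004,0.1262,0.04,0.00,-0.15]
(0.085, -0.04, 0.145) [-0.0294,-0.0003,0.1262,0.04,0.00,-0.15]
(0.06, -0.04, 0.15) [-0.0544,-0.0002,0.1212,0.04,0.00,-0.15]
(0.04, -0.04, 0.155) [-0.0744,-0.0001,0.1162,0.04,0.00,-0.15]
(0.02, -0.04, 0.162) [-0.0944,-0.0001,0.1092,0.04,0.00,-0.15]
(0, -0.04, 0.165) [-0.1144,-0.0000,0.1062,0.04,0.00,-0.15]
```

View pics/s11.png

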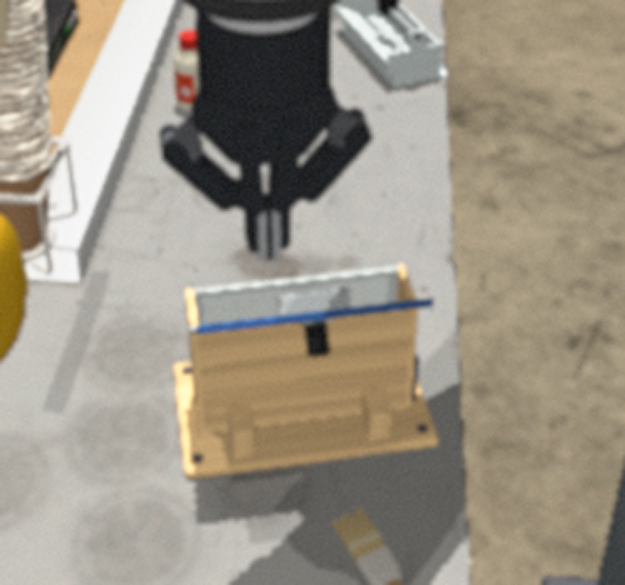

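View pics/w29.png

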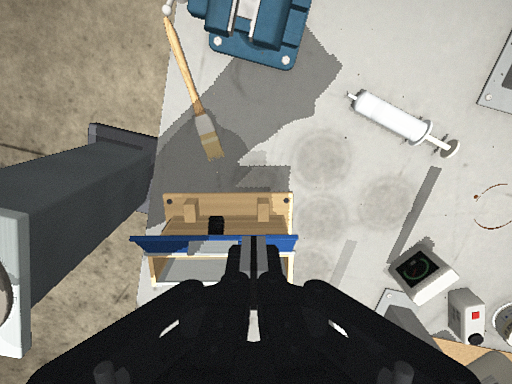

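Request:
{"fn": "play_rows", "kwargs": {
  "increments": [
    [[0.001,0,0.04,0,0,0],[0.001,0,0.08,0,0,0],[0.001,0,0.115,0,0,0],[0.001,0,0.126,0,0,0],[0.001,0,0.126,0,0,0],[0.001,0,0.126,0,0,0],[-0.008,0,0.126,0,0,0],[-0.017,0,0.126,0,0,0],[-0.026,0,0.126,0,0,0],[-0.035,0,0.126,0,0,0],[-0.044,0,0.124,0,0,0],[-0.05,0,0.122,0,0,0]]
  ]
}}

```text
time_s: 49.53
ee_pos: [0.5191, 0.3074, 0.1497]
ee_rot: [3.14, 0.0, 1.819]
wrist_force: [0.0, 0.3, 0.5]
opening: 0.002
```

Run:
```python
from h import *
p,R,s=cur(); print(p,s['ee_rot'],s['wrist_force'],(p-SL)@XD); 
save("wrist","w30")
save("side","s12",(180,180,340,350),3)
```

```text
[0.51910165 0.30743446 0.14970036] [3.14049239e+00 2.69427596e-04 1.81899325e+00] [0.00754629 0.27834265 0.53223731] 0.06296988455076954
```

View pics/s12.png

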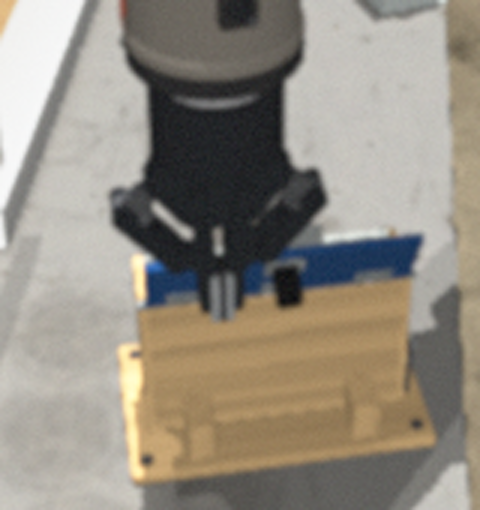

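Request:
{"fn": "play_rows", "kwargs": {
  "increments": [
    [[-0.008,0,-0.002,0,0,0],[-0.016,0,-0.004,0,0,0],[-0.024,0,-0.007,0,0,0],[-0.032,0,-0.009,0,0,0],[-0.04,0,-0.012,0,0,0],[-0.048,0,-0.014,0,0,0],[-0.056,0,-0.016,0,0,0],[-0.064,0,-0.018,0,0,0],[-0.064,0,-0.018,0,0,0]]
  ]
}}

```text
time_s: 50.38
ee_pos: [0.535, 0.2451, 0.1675]
ee_rot: [3.141, 0.001, 1.818]
wrist_force: [0.4, -0.2, -0.3]
opening: 0.0
```

Run:
```python
from h import *
p,R,s=cur(); print(p,s['ee_rot'],s['wrist_force'],(p-SL)@XD); 
save("wrist","w31")
save("side","s13",(180,180,340,350),3)
```

```text
[0.53504998 0.24510237 0.16746431] [3.14063518e+00 5.69671040e-04 1.81825708e+00] [ 0.41898925 -0.24883781 -0.27770744] -0.001370081230064435
```

View pics/s13.png

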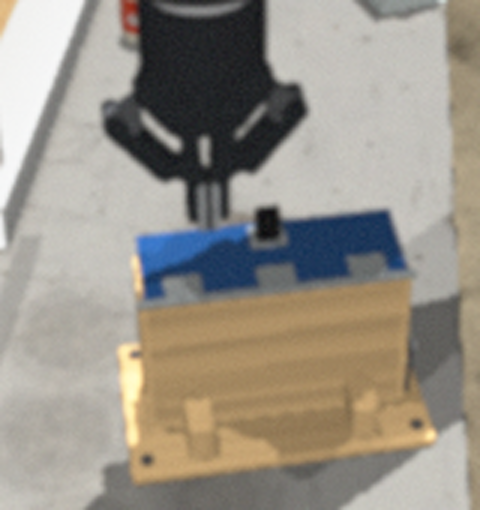

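View pics/w31.png

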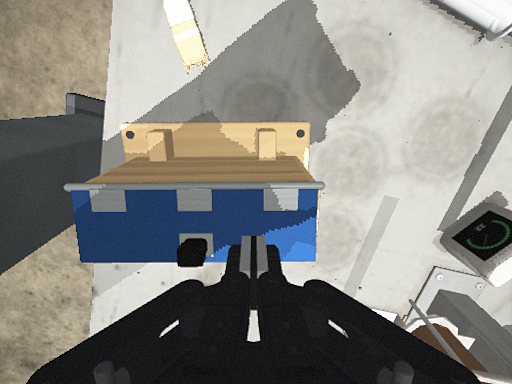

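Run:
```python
from h import *
P=pull(0)
show(P+[0,0,.05],Rt(AL)); show([P[0],P[1],.168],Rt(AL))
```

```text
[-0.0164,-0.0403,-0.0263,0.04,-0.01,-0.03]
 [-0.0164,-0.0403,-0.0008,0.04,-0.01,-0.03]
```

Request:
{"fn": "play_rows", "kwargs": {
  "increments": [
    [[0,0,-0.025,0,0,0],[-0.008,-0.02,-0.027,0,0,0],[-0.0164,-0.04,-0.027,0,0,0],[-0.0164,-0.04,-0.027,0,0,0],[-0.0164,-0.04,-0.015,0,0,0],[-0.0164,-0.04,-0.003,0,0,0],[-0.0164,-0.04,-0.001,0,0,0],[-0.0164,-0.04,-0.001,0,0,0],[-0.0164,-0.04,-0.001,0,0,0]]
  ]
}}

```text
time_s: 51.23
ee_pos: [0.4994, 0.2219, 0.1676]
ee_rot: [-3.141, -0.001, 1.821]
wrist_force: [-0.2, 0.9, -0.1]
opening: -0.004
```

Run:
```python
from h import *
p,R,s=cur(); print(p,s['wrist_force'],p-pull(0)); 
save("wrist","w32",None,1.5)
save("side","s14",(180,180,340,350),3)
```

```text
[0.49935345 0.22188651 0.16762487] [-0.2168265   0.935859   -0.13827685] [0.00010733 0.00099225 0.02412487]
```

View pics/w32.png

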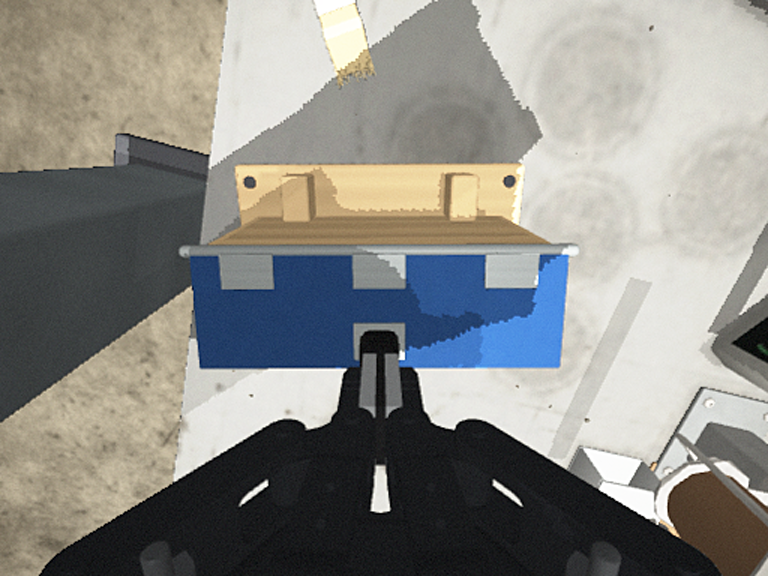

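View pics/s14.png

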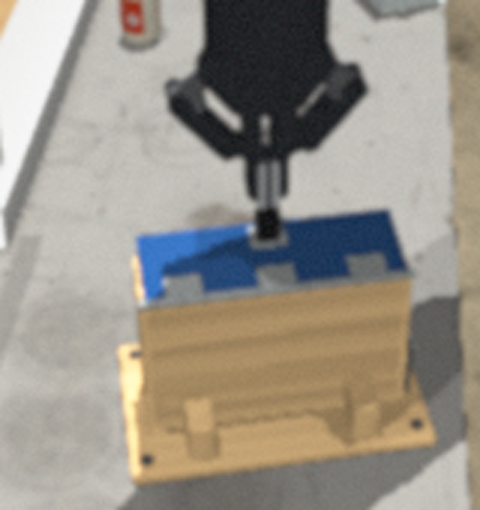

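Above the pull; press down in small steps.

Request:
{"fn": "play_rows", "kwargs": {
  "increments": [
    [[0,0,0.002,0,0,0],[0,0,0.004,0,0,0],[0,0,0.006,0,0,0],[0,0,0.007,0,0,0],[0,0,0.007,0,0,0]]
  ]
}}

```text
time_s: 51.75
ee_pos: [0.4995, 0.2211, 0.161]
ee_rot: [3.141, -0.0, 1.82]
wrist_force: [-0.2, 0.3, 0.1]
opening: -0.001
```

Request:
{"fn": "play_rows", "kwargs": {
  "increments": [
    [[0,0,0.001,0,0,0],[0,0,0.002,0,0,0],[0,0,0.003,0,0,0],[0,0,0.003,0,0,0]]
  ]
}}

```text
time_s: 52.08
ee_pos: [0.4993, 0.2213, 0.1579]
ee_rot: [3.141, -0.0, 1.82]
wrist_force: [0.5, 0.9, 0.1]
opening: -0.001
```

Request:
{"fn": "play_rows", "kwargs": {
  "increments": [
    [[0,0,0.001,0,0,0],[0,0,0.002,0,0,0],[0,0,0.002,0,0,0],[0,0,0.002,0,0,0]]
  ]
}}

```text
time_s: 52.42
ee_pos: [0.4995, 0.2214, 0.1565]
ee_rot: [3.141, -0.0, 1.82]
wrist_force: [-2.9, -2.5, 7.0]
opening: 0.0
```

Run:
```python
from h import *
p,R,s=cur(); print(p,s['wrist_force'],p-pull(0)); 
save("wrist","w33",None,1.5)
```

```text
[0.49953596 0.22142653 0.15650398] [-2.90365974 -2.47022598  6.9811964 ] [0.00028985 0.00053228 0.01300398]
```

View pics/w33.png

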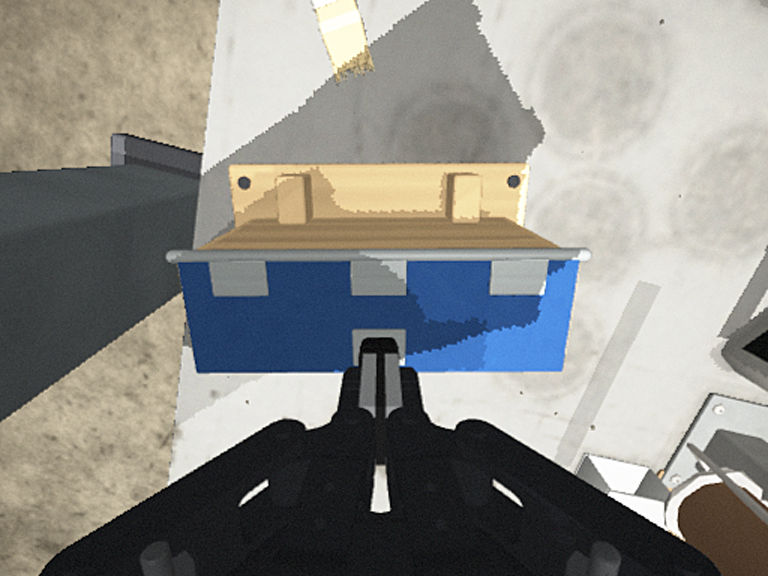

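Request:
{"fn": "play_rows", "kwargs": {
  "increments": [
    [[0,0,0.0005,0,0,0],[0,0,0.001,0,0,0],[0,0,0.001,0,0,0],[0,0,0.001,0,0,0]]
  ]
}}

```text
time_s: 52.8
ee_pos: [0.4997, 0.2214, 0.1563]
ee_rot: [3.14, 0.001, 1.82]
wrist_force: [-6.4, -5.0, 21.1]
opening: 0.001
```

Request:
{"fn": "play_rows", "kwargs": {
  "increments": [
    [[0,0,0.0005,0,0,0],[0,0,0.001,0,0,0],[0,0,0.001,0,0,0]]
  ]
}}

```text
time_s: 53.05
ee_pos: [0.4999, 0.2214, 0.1559]
ee_rot: [3.14, 0.001, 1.82]
wrist_force: [-10.4, -8.4, 35.8]
opening: -0.001
```

Request:
{"fn": "play_rows", "kwargs": {
  "increments": [
    [[0,0,-0.005,0,0,0],[0,0,-0.03,0,0,0],[0,0,-0.07,0,0,0],[0,0,-0.11,0,0,0],[-0.03,0,-0.14,0,0,0],[-0.05,0,-0.15,0,0,0],[-0.055,0,-0.154,0,0,0],[-0.055,0,-0.154,0,0,0],[-0.055,0,-0.154,0,0,0],[-0.055,0,-0.154,0,0,0]]
  ]
}}

```text
time_s: 53.88
ee_pos: [0.5123, 0.1688, 0.3073]
ee_rot: [-3.141, -0.001, 1.821]
wrist_force: [-0.7, -0.6, -0.8]
opening: 0.004
```

Run:
```python
from h import *
p,R,s=cur(); print(p,s['wrist_force']); c=cm("wrist")
save("wrist","w34",None,1.5)
save("side","s15",(180,180,340,350),3)
for th in (0,.05,.1,.15,.2): print(th,[(proj(c,D(.026-.056*np.cos(th),y,.1295+.056*np.sin(th)))*1.5).round(1) for y in (.086,-.086)],(proj(c,pull(th,.0285))*1.5).round(1))
```

```text
[0.51226997 0.16880711 0.30728088] [-0.70445816 -0.59918112 -0.84157555]
0 [array([270.1, 210.3]), array([491.3, 210.7])] [380.8 195.9]
0.05 [array([269.1, 210.7]), array([492.2, 211.2])] [380.8 194. ]
0.1 [array([268.2, 211. ]), array([493.2, 211.4])] [380.8 192. ]
0.15 [array([267.2, 211. ]), array([494.2, 211.5])] [380.8 189.8]
0.2 [array([266.2, 210.9]), array([495.2, 211.3])] [380.8 187.4]
```

View pics/w34.png

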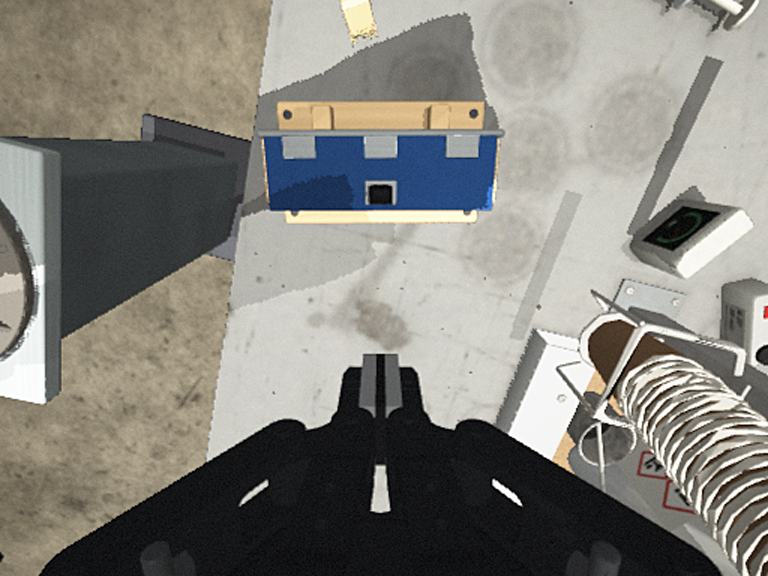

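View pics/s15.png

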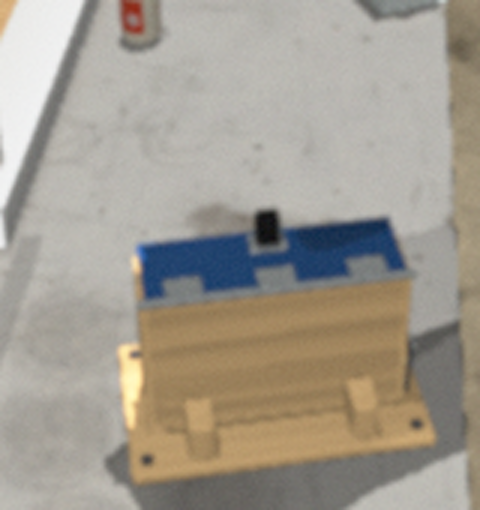

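Run:
```python
from h import *
a=cv2.imread("pics/side0.png"); b=read_camera("side")[:,:,::-1]
out=[]
for im in (a,b,cv2.imread("pics/side0.png")):
    out.append(cv2.resize(im[235:290,210:330],None,fx=3.3,fy=3.3,interpolation=cv2.INTER_CUBIC))
cv2.imwrite("pics/cmp.png",np.vstack([out[0],out[1],cv2.absdiff(out[0],out[1])]))
save("side","s16")
save("top","t4",(100,130,420,270),2.5)
```

```text
(no output)
```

View pics/cmp.png

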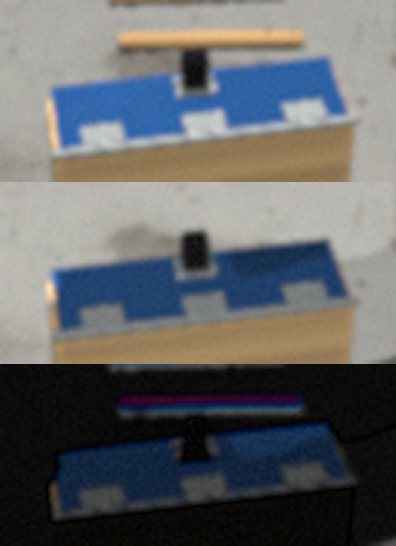

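View pics/s16.png

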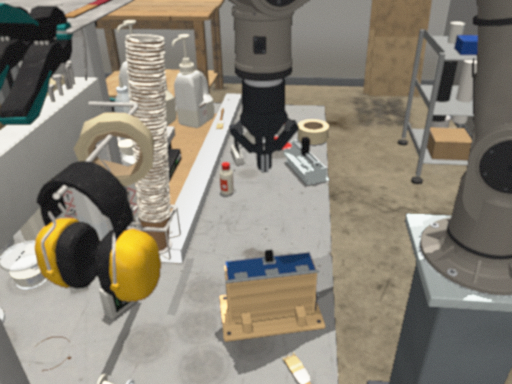

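View pics/t4.png

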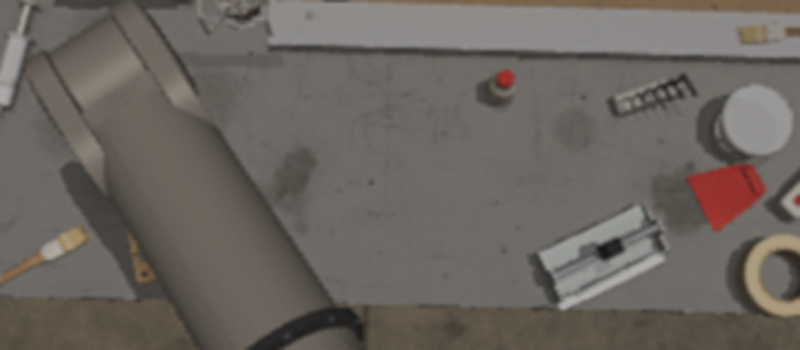

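Run:
```python
from h import *
p,R,s=cur()
show([p[0],p[1],.34],R,tag="up")
show([.47,-.33,.34],Rt(.48))
```

```text
up [0.0000,-0.0000,-0.0323,0.00,0.00,0.00]
 [-0.4724,-0.1649,-0.0325,-0.03,-0.02,76.86]
```

Request:
{"fn": "play_rows", "kwargs": {
  "increments": [
    [[-0.472,-0.165,-0.033,0,0,76.9],[-0.472,-0.165,-0.033,0,0,76.9],[-0.472,-0.165,-0.033,0,0,76.9],[-0.472,-0.165,-0.033,0,0,76.9],[-0.472,-0.165,-0.033,0,0,76.9],[-0.472,-0.165,-0.033,0,0,76.9],[-0.472,-0.165,-0.033,0,0,76.9],[-0.472,-0.165,-0.033,0,0,76.9],[-0.472,-0.165,-0.033,0,0,76.9],[-0.472,-0.165,-0.033,0,0,76.9],[-0.472,-0.165,-0.033,0,0,76.9],[-0.472,-0.165,-0.033,0,0,76.9]]
  ],
  "gripper": 0.06
}}

```text
time_s: 55.13
ee_pos: [0.4692, -0.3308, 0.3409]
ee_rot: [3.142, -0.0, 0.472]
wrist_force: [1.6, 0.0, 0.6]
opening: 0.704
```

Request:
{"fn": "play_rows", "kwargs": {
  "increments": [
    [[0,0,0,0,0,0],[0,0,0,0,0,0],[0,0,0,0,0,0],[0,0,0,0,0,0]]
  ]
}}

```text
time_s: 55.47
ee_pos: [0.4702, -0.3277, 0.3408]
ee_rot: [-3.141, -0.001, 0.48]
wrist_force: [0.5, 0.5, 0.6]
opening: 0.703
```

Run:
```python
from h import *
p,R,s=cur(); c=cm("wrist"); print(p,s['ee_rot'],s['opening'])
np.savez("w35.npz",K=c[0],R=c[1],t=c[2])
save("wrist","w35",None,1.5)
save("side","s17",(250,110,340,200),6)
```

```text
[ 0.47019836 -0.32773245  0.3407911 ] [-3.14122689e+00 -8.60167157e-04  4.80110863e-01] 0.7028714126271797
```

View pics/w35.png

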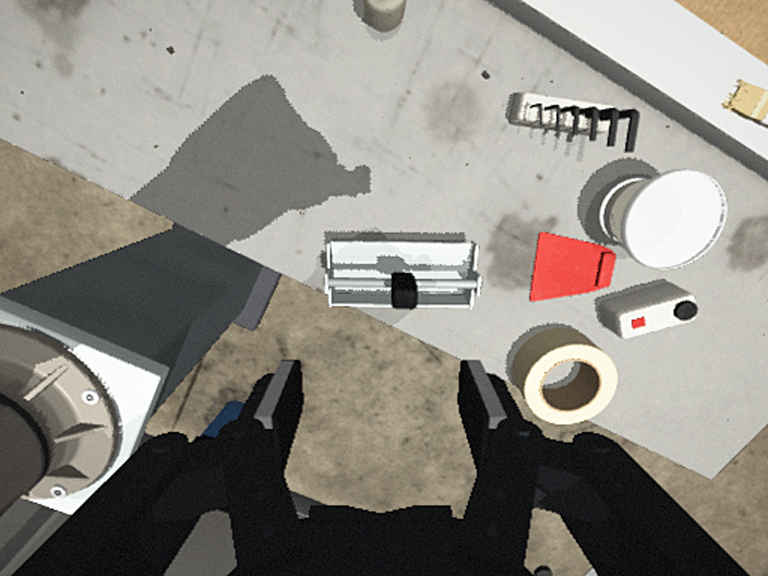

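View pics/s17.png

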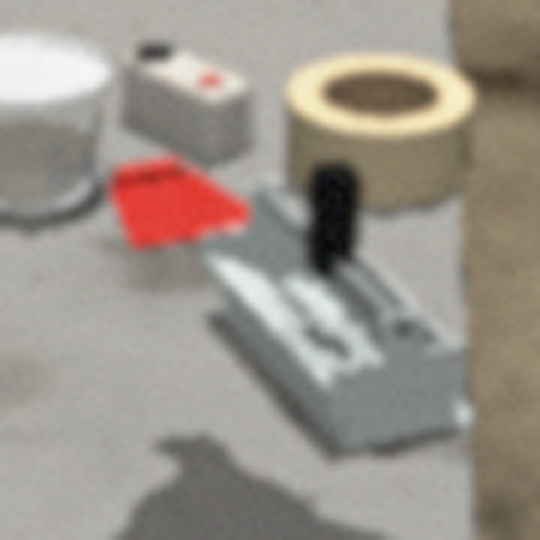

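Run:
```python
from h import *
d=np.load("w35.npz"); c=(d['K'],d['R'],d['t'])
f=lambda u,v,z: onz(c,(u/1.5,v/1.5),z)
A,B=f(328,241,.038),f(477,243,.038); d=A-B; yaw=np.arctan2(d[1],d[0])-np.pi/2
m=(A+B)/2; print(A,B,np.linalg.norm(d),yaw, m-.039*np.array([np.cos(yaw),np.sin(yaw),0]))
print(f(404,291,.118),f(404,286,.118))
P=f(404,290,.118); 
print("bench edge",f(271,270,0),f(500,372,0), "corner z=0",f(330,308,.005))
show([P[0],P[1],.2],Rt(yaw))
```

```text
[ 0.43199892 -0.28143536  0.038     ] [ 0.50636344 -0.42877139  0.038     ] 0.16503934962829153 0.46742232872019596 [ 0.43436461 -0.37267626  0.038     ]
[ 0.44187606 -0.36693991  0.118     ] [ 0.44625361 -0.36454923  0.118     ]
bench edge [ 0.35716454 -0.23409159  0.        ] [ 0.36754138 -0.56152562  0.        ] corner z=0 [ 0.34740464 -0.31956709  0.005     ]
 [-0.0422,0.0216,0.1409,-0.00,-0.04,0.72]
```

Request:
{"fn": "play_rows", "kwargs": {
  "increments": [
    [[-0.044,0.0216,0.1,0,0,0.7],[-0.044,0.0216,0.14,0,0,0.7],[-0.044,0.0216,0.14,0,0,0.7],[-0.044,0.0216,0.14,0,0,0.7],[-0.044,0.0216,0.14,0,0,0.7],[-0.044,0.0216,0.14,0,0,0.7],[-0.044,0.0216,0.14,0,0,0.7]]
  ]
}}

```text
time_s: 56.15
ee_pos: [0.4421, -0.368, 0.2028]
ee_rot: [3.14, -0.002, 0.467]
wrist_force: [1.3, 0.1, 0.6]
opening: 0.702
```

Run:
```python
from h import *
p,R,s=cur(); c=cm("wrist"); print(p,s['ee_rot'],abs(s['joint_velocities']).max())
save("wrist","w36",None,1.5)
X=R.apply([1,0,0])
for dx in (-.008,-.004,0,.004): print(dx,(proj(c,p*[1,1,0]+X*dx+[0,0,.118])*1.5).round())
```

```text
[ 0.44213096 -0.36802523  0.20282763] [ 3.13976240e+00 -1.96141770e-03  4.67167562e-01] 0.014351754900692697
-0.008 [381. 311.]
-0.004 [381. 305.]
0 [381. 299.]
0.004 [381. 292.]
```

View pics/w36.png

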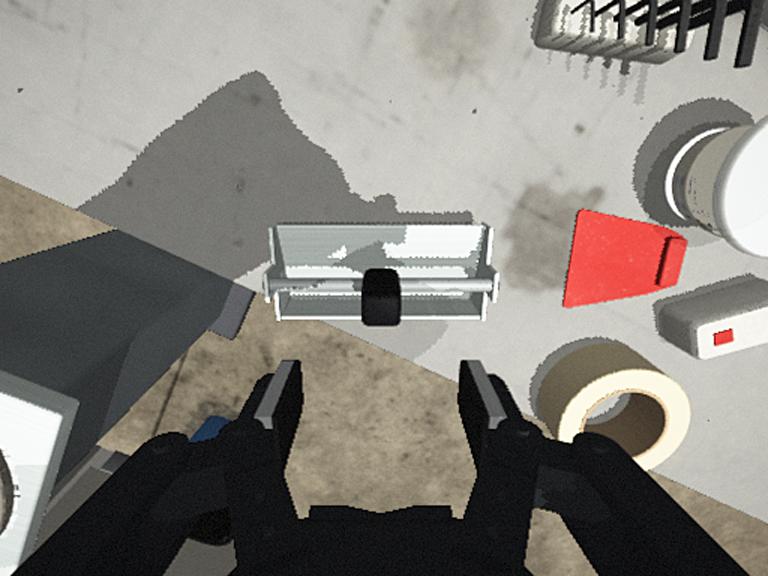

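Request:
{"fn": "play_rows", "kwargs": {
  "increments": [
    [[-0.008,0,0.03,0,0,0],[-0.008,0,0.065,0,0,0],[-0.008,0,0.095,0,0,0],[-0.008,0,0.115,0,0,0],[-0.008,0,0.12,0,0,0],[-0.008,0,0.12,0,0,0],[-0.008,0,0.12,0,0,0]]
  ]
}}

```text
time_s: 56.78
ee_pos: [0.4349, -0.3724, 0.0827]
ee_rot: [3.14, -0.002, 0.466]
wrist_force: [-0.4, 0.2, -0.4]
opening: 0.7
```

Request:
{"fn": "play_rows", "kwargs": {
  "increments": [
    [[0,0,0,0,0,0],[0,0,0,0,0,0],[0,0,0,0,0,0],[0,0,0,0,0,0],[0,0,0,0,0,0],[0,0,0,0,0,0],[0,0,0,0,0,0],[0,0,0,0,0,0]]
  ],
  "gripper": 0.0,
  "force": 80
}}

```text
time_s: 57.45
ee_pos: [0.4342, -0.3726, 0.0822]
ee_rot: [3.14, -0.001, 0.466]
wrist_force: [-1.7, 0.3, 11.4]
opening: 0.275
```

Request:
{"fn": "play_rows", "kwargs": {
  "increments": [
    [[0,0,-0.01,0,0,0],[0,0,-0.03,0,0,0],[0.01,-0.01,-0.04,0,0,0],[0.025,-0.02,-0.04,0,0,0],[0.04,-0.03,-0.04,0,0,0],[0.045,-0.03,-0.04,0,0,0],[0.045,-0.03,-0.04,0,0,0],[0.045,-0.03,-0.04,0,0,0]]
  ]
}}

```text
time_s: 58.12
ee_pos: [0.4602, -0.3251, 0.1212]
ee_rot: [3.141, -0.001, 0.466]
wrist_force: [-1.1, 0.2, -4.9]
opening: 0.272
```

Run:
```python
from h import *
p,R,s=cur(); print(p,s['ee_rot'],s['opening']*85.4,s['wrist_force'])
save("side","s18",(250,90,340,200),5)
save("wrist","w37")
show([p[0],p[1],.0815],Rt(.467))
```

```text
[ 0.46020723 -0.32505607  0.12118806] [ 3.14146437e+00 -5.15922167e-04  4.66369053e-01] 23.24099103917885 [-1.12321423  0.21132483 -4.87207716]
 [0.0008,-0.0003,0.0394,-0.01,-0.01,-0.12]
```

View pics/w37.png

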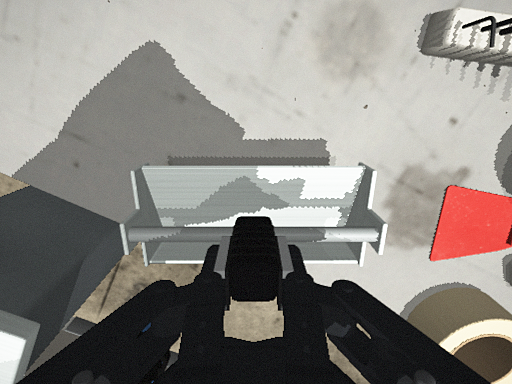

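Request:
{"fn": "play_rows", "kwargs": {
  "increments": [
    [[0.01,0.005,0.005,0,0,0],[0.018,0.009,0.015,0,0,0],[0.018,0.009,0.028,0,0,0],[0.018,0.009,0.035,0,0,0],[0.018,0.009,0.037,0,0,0],[0.018,0.009,0.038,0,0,0],[0.018,0.009,0.039,0,0,0],[0.018,0.009,0.039,0,0,0]]
  ]
}}

```text
time_s: 58.88
ee_pos: [0.4797, -0.3243, 0.0822]
ee_rot: [-3.14, 0.001, 0.466]
wrist_force: [-8.9, 7.2, 20.3]
opening: 0.275
```

Request:
{"fn": "play_rows", "kwargs": {
  "increments": [
    [[0,0,-0.0008,0,0,0],[0,0,-0.001,0,0,0],[0,0,-0.001,0,0,0]]
  ]
}}

```text
time_s: 59.13
ee_pos: [0.48, -0.325, 0.0824]
ee_rot: [-3.141, -0.0, 0.466]
wrist_force: [0.6, 0.7, -3.8]
opening: 0.275
```

Request:
{"fn": "play_rows", "kwargs": {
  "increments": [
    [[0,0,0,0,0,0],[0,0,0,0,0,0],[0,0,0,0,0,0],[0,0,0,0,0,0],[0,0,0,0,0,0],[0,0,0,0,0,0],[0,0,-0.02,0,0,0],[0,0,-0.06,0,0,0],[0,0,-0.1,0,0,0],[0,0,-0.14,0,0,0],[0,0,-0.18,0,0,0],[0,0,-0.2,0,0,0]]
  ],
  "gripper": 0.06
}}

```text
time_s: 60.13
ee_pos: [0.4814, -0.3254, 0.2881]
ee_rot: [3.137, -0.003, 0.466]
wrist_force: [0.4, 0.4, -0.6]
opening: 0.702
```

Request:
{"fn": "play_rows", "kwargs": {
  "increments": [
    [[0,0,-0.02,0,0,0],[0,0,-0.02,0,0,0],[0.06,-0.1,-0.03,0,0,0],[0.06,-0.1,-0.03,0,0,0],[0.06,-0.1,-0.03,0,0,0],[0.06,-0.1,-0.03,0,0,0],[0.06,-0.1,-0.03,0,0,0],[0.06,-0.1,-0.03,0,0,0]]
  ]
}}

```text
time_s: 60.8
ee_pos: [0.4888, -0.2091, 0.3127]
ee_rot: [3.142, -0.0, 0.466]
wrist_force: [-0.8, -0.6, -1.3]
opening: 0.705
```

Run:
```python
from h import *
p,R,s=cur(); print(p,s['wrist_force'])
save("wrist","w38",None,1.5)
save("side","s19",None,1.5)
save("top","t5",(100,130,420,270),2.5)
```

```text
[ 0.48875357 -0.20909343  0.31266157] [-0.79972884 -0.58635231 -1.30936091]
```

View pics/s19.png

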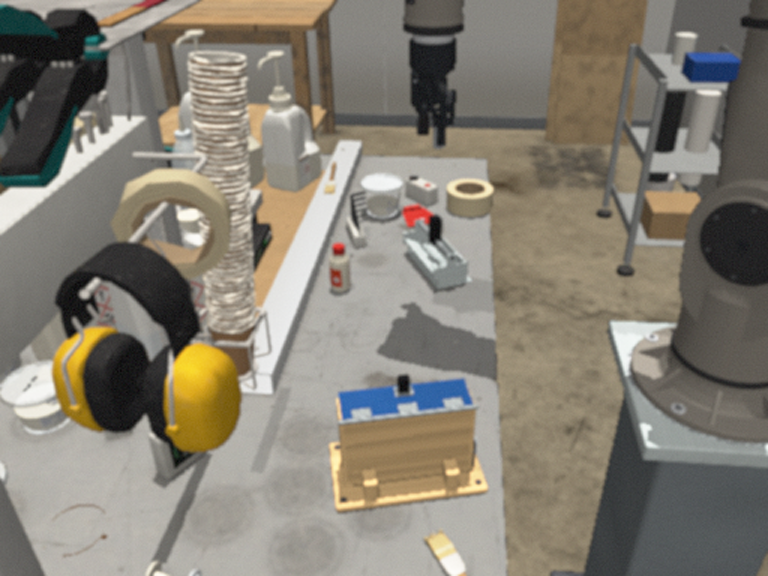

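View pics/t5.png

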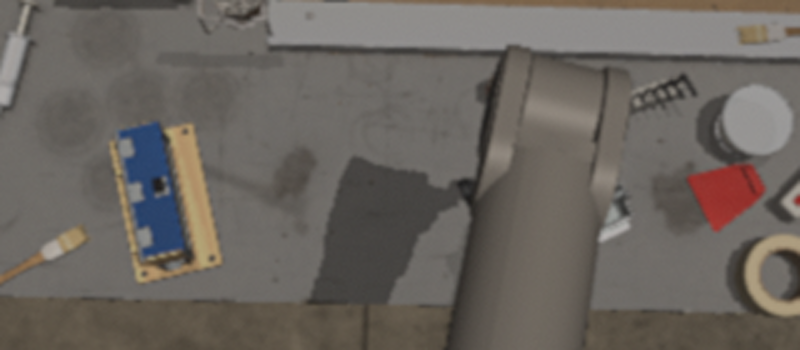

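View pics/w38.png

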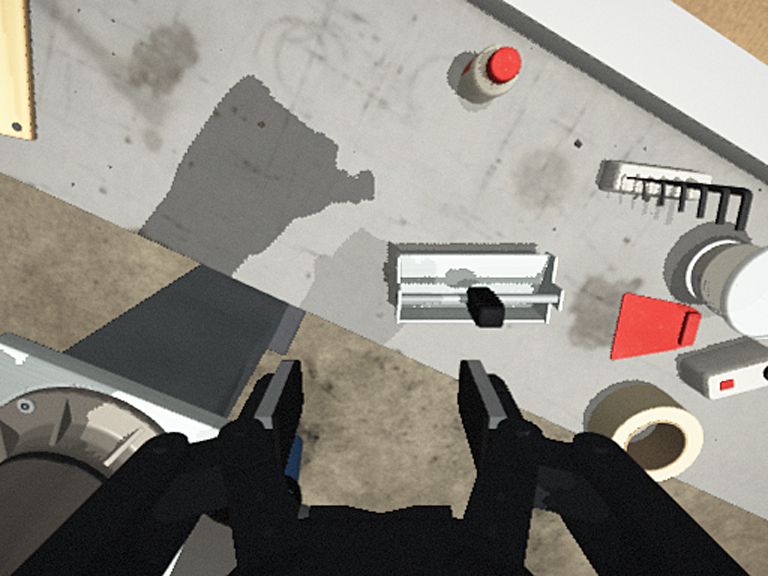

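```bash
python3 -c "
from rig import workorder; print(workorder.sign_off())"
```

```text
the job is handed in; nothing more can be done
None
```

The dispenser is refilled, shut and handed in, with the robot's clock at 61 s of the 210 s allowed.

- **Lid open:** I pulled it open by the finger pull. It stuck at about 1.45 rad when I let go, so I pushed it over onto its stop.
- **Tray rods:** I carried the tray over, turned it in line with the slot and tipped it to 0.82 rad. The picture afterwards showed the tray empty and the rods in the dispenser.
- **Loose rods:** All four strays were there. I picked up each one and dropped it in, and the bench was clear of rods afterwards.
- **Tray:** I stood it back on the bench. It was later knocked about 4 cm to the bench edge, so I picked it up again after the lid was shut and set it further in. It is upright, empty and well clear of the dispenser.
- **Lid shut:** I swung it over and pressed on the pull.
  - The force reached 36 N at the shut height, more than the 3 to 10 N needed. I overshot because the lid was already at its stop.
  - The side picture matches the starting one at the lid edges and pull. I did not pull-test the snap itself.
- **Glue bottle and hex-key stand:** I did not touch them, and they look unmoved in the last pictures.

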